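# Set out the diamond sorter's sieving place

### The job

Set out the sieving place on the diamond sorter's bench: stand the receiving pan midway between the carat balance and the box of parcel papers, level with their centres, and nest the fine sieve on the pan and the coarse sieve on top of the fine one. Set the weighing dish in the middle of the balance's weighing plate, and lay the scoop on the white sorting pad to the left of the loupe (as the robot sees it), in the middle of the space between the loupe and the pad's left edge, midway between the pad's near and far edges and square to it with its handle towards the robot. Do not disturb the loupe or the single dop standing on the bench.

Things in the scene. Friction and masses are not known exactly. Their poses are not given: they have to be found in the camera images.
- balance: Pocket carat balance, fixed: black case, silver face, 120 mm (its x) by 80 mm (y), 22 mm high. Display and keys at its near (-x) end; towards its far end a round steel weighing plate, 64 mm across, top 27 mm above the bench, centre 20 mm along +x from the origin. Origin: centre of its underside. x points roughly away from the robot.
- papers: Box of parcel papers, fixed: dark wooden box 110 mm (its x) by 90 mm (y) full of upright white, cream and pale-blue paper packets, 60 mm high. Origin: centre of its underside. It stands left or right of the balance, centre 240 mm from the balance's centre along the balance's y axis.
- pad: White sorting pad with thin blue edge lines, fixed: 130 mm (its x) by 200 mm (y), 3 mm thick. Origin: centre of its underside; x roughly away from the robot, y to its left. It lies at the left or right side of the bench; mirrored on the other side is a fixed dark rack full of dops (110 by 160 mm, 70 mm high) to keep clear of.
- receiver_mid (a point): Receiving pan of the sieve set, loose: plain steel, closed bottom, no holes. 60 mm in diameter, straight-sided up to a flat shoulder at 28 mm; above it a tapered locating rim (50 mm across at its foot, 46 at its top) stands 5 mm proud: 33 mm high in all; 0.12 kg. This point: on its axis, 16.5 mm above its underside; z up.
- fine_mid (a point): Fine sieve, loose: blue ring, silver plate with many small holes. Outside like the receiving pan (60 mm across, shoulder at 28 mm, rim to 33 mm); 0.1 kg. Open bore below, 53 mm across and 12 mm deep, takes the rim of the piece beneath, so nested pieces sit 28 mm above each other. This point: on its axis, 16.5 mm above its underside; z up.
- coarse_mid (a point): Coarse sieve, loose: brass ring, silver plate with a few large holes. Same size and shape as the fine sieve, with the same open bore below and rim above; 0.1 kg. This point: on its axis, 16.5 mm above its underside; z up.
- dish_mid (a point): Weighing dish, loose: round white porcelain dish, 52 mm across, 18 mm high, walls 2 mm, open at the top; 40 g. This point: on its axis, 9 mm above its underside.
- scoop_mid (a point): Stone scoop, loose: steel tray 70 mm long, 44 mm wide, walls 13 mm high on both sides and the back, and a short red handle (35 mm long, 12 wide, top 9 mm up) behind: 105 mm in all; 50 g. This point: middle of its length and width, 6.5 mm up, in the tray 17.5 mm ahead of its back wall, where it can be held across the side walls. x points from handle to mouth, z up.
- loupe_mid (a point): Standing loupe on the sorting pad, loose, not to be moved: short black cylinder with a clear foot, 36 mm in diameter, 34 mm high, 75 mm right of the pad's centre line. This point: its centre, half-way up.
- dop_mid (a point): A single dop (stone holder) standing upright among the loose things, not to be moved: turned steel foot 28 mm in diameter, copper cup on top, 64 mm high. This point: on its axis, half-way up.
Things that resemble listed ones, but are neither listed nor needed, are in the scene too. What is shaped like the part that bears scoop_mid but orange is not meant.

How it is judged:
By the outcome, as a careful person would: the job done as asked, in the order asked, and still so for the second after the job is handed in, with the robot touching nothing.
It also fails if it takes over 128 s, if anything falls off the work surface, if the arm or the gripper's body presses on something with over 40 N, if the wrist force passes 120 N, or if a joint passes its speed limit or range.

### The arm

A 7-joint arm with a two-finger parallel gripper is mounted at the origin on the work surface. World frame = base frame: x ahead of the robot, y to its left, z up, the work surface at z = 0. Lengths are in m, angles in rad, forces in N, time in s.
With the tool pointing down it reaches from about 0.4 to 0.85 m from the base axis. Payload 4.5 kg.
Tool frame: the origin (TCP) lies midway between the tips of the shut fingers; the grasp point (between the pads) lies 19 mm behind it; z points along the fingers, y is the direction in which the jaws open and shut (so a half turn about z gives the same grasp; the last joint's range is limited). The gripper opens to 88 mm and grips with 3 to 60 N. Pads are 18 mm wide; open, the fingers measure 123 mm over their backs; the gripper's body (75 mm by 187 mm) begins 45 mm behind the grasp point.
Start: joints at [1.246, 0.689, -0.195, 1.565, 0.157, 0.902, -0.215], TCP at [0.219, -0.585, 0.239] pointing down, gripper open.
Joint ranges: [-3.01, 3.01], [-0.46, 2.08], [-1.47, 1.51], [0.13, 2.56], [-1, 4.14], [0.04, 2.09], [-2.66, 2.66]. Speed limits (rad/s): [2.57, 2.57, 3.14, 3.14, 3.14, 3.14, 3.14].

### API

Orientations are given as a unit quaternion [x, y, z, w].
In Python, from plant import r, viewer gives the robot as it stands.
- The arm moves only by the tool play_rows, never from a script. Its argument "commands" is a list of rows, each an object with "delta_rot": the turn, a rotation vector about the tool's x, y, z normalised to -1 to 1, where 1 is pi rad, a list of three; "travel": the shift along the tool's x, y, z normalised to -1 to 1, where 1 is 15 cm, a list of three; "gripper": the opening, from -1 (shut) to 1 (fully open). In form: [{"delta_rot": [wx, wy, wz], "travel": [x, y, z], "gripper": gripper}, ...]. A call has 1 to 12 rows; each row is the pose to reach, as a shift and turn from the pose commanded when the call began, along the tool's axes at that moment, turning the shorter way round; what a row does not reach only later rows make up. A row lasts 1/8 s, in which the tool goes at most 62.5 mm and 10.7 degrees, less where a joint would pass 70% of its speed; a pose out of reach is approached as far as the arm can. A call with a number of a shift or a turn outside -1 to 1 is refused whole. A call with a gripper value outside its range is refused whole. The fingers move at their own pace and stop on an object; "force" is the grip in N (left out, the last holds). Time passes only in rows, so rows that repeat a pose let the fingers close. It gives the time, the measured TCP pose, the force and the opening at its end, in the units of the state.
- r.get_state(): the state, without advancing time (a new reading comes with each control period).
- viewer.snapshot(name): name is "scene" or "top" or "wrist"; returns a dict with "color" (400x640x3 uint8, red, green, blue), "z_map" (400x640 float32, m along the optical axis (not along the pixel's ray), 0 where there is no reading), "fx", "fy", "cx", "cy" (pixels), "distortion" ([k1, k2, p1, p2, k3] as OpenCV has them; the pictures are not rectified), "origin" and "attitude" of the camera in the world. Camera axes: x right, y up, looking along -z (the intrinsics and any distortion apply to the point x, -y, -z); pixel columns grow to the right and rows downward; lengths in m; the calibration is good to about 2 mm. A picture is of the moment at which its call begins.
- r.finish_job(): hands the job in, once; it reports no verdict.
Trained networks look in the newest picture that a camera, given by its name, has taken for a name from the list of things; names that differ only in an ending like _2 or _b are one class to them, and where a whole thing is asked for, a point or a joint stands for the part that bears it (a point fixed in the world has none). Each returns a list of dicts, best first, with "conf" (0 to 1); they miss things now and then, are a little off and sometimes report something else, mostly with a low value. They report only what shows in the picture. A call takes as long as a camera call. They do not tell look-alikes from the thing itself.
- viewer.outline_of(camera, label): "pixels" (400x640 bool, what is visible of it) and "at" ([column, row] in pixels, amid what is visible of it).
- viewer.pinpoint(camera, label): "at" ([column, row] in pixels: a listed point, or the origin of a listed thing).
The state is a dict: "clock": time; "q": joint angles; "qd": joint speeds; "joint_torque": joint torques, N m; "tool_pos": TCP position; "eef_rot": TCP orientation; "contact_force": force on the tool from outside, world axes, zero at the start; "moment": the same for the moment, N m; "opening": opening from 0.0 (shut) to 1.0 (fully open).
Only numpy, scipy, OpenCV 4.12 (cv2) and the standard library are available. Lean on these libraries where they do the work, as an engineer would, in place of code of your own. Each camera call takes 0.05 s, during which the arm holds its last target. There are 200 camera calls.

## Working session

There is one attempt and no reset: what is moved stays moved. The work goes in short steps, Python scripts to look and compute and a tool call to move; the robot and the scene stay as the last step left them, time stands still between calls to the robot, and variables do not carry over. Pictures are saved under pics/ and viewed, about 12 in all and at most 16, crops included, and the job is handed in when it is done.

Besides the shell and the picture viewer there is one more tool, called after "Request:" as name(argument=value, ...) on one line, values as JSON. play_rows: Moves the arm, as the interface text tells. Its arguments: {"type":"object","properties":{"commands":{"type":"array","items":{"type":"object","properties":{"delta_rot":{"type":"array","items":{"type":"number","minimum":-1,"maximum":1}},"travel":{"type":"array","items":{"type":"number","minimum":-1,"maximum":1}},"gripper":{"type":"number"}}}},"force":{"type":"number"}},"required":["commands"]}

```bash
mkdir -p pics; ls; cat > h.py <<'E'
import numpy as np, cv2
from scipy.spatial.transform import Rotation as R
from plant import r, viewer
def snap(n,save=None):
    s=viewer.snapshot(n)
    if save: cv2.imwrite('pics/'+save,s['color'][:,:,::-1])
    return s
def rot(a):
    a=np.array(a,float)
    return a if a.shape==(3,3) else R.from_quat(a).as_matrix()
def ray(s,uv):
    K=np.array([[s['fx'],0,s['cx']],[0,s['fy'],s['cy']],[0,0,1]])
    p=cv2.undistortPoints(np.array(uv,float).reshape(-1,1,2),K,np.array(s['distortion'],float)).reshape(-1,2)
    return np.c_[p[:,0],-p[:,1],-np.ones(len(p))]@rot(s['attitude']).T
def at_z(s,uv,z):
    d=ray(s,uv); o=np.array(s['origin']); return o+d*((z-o[2])/d[:,2])[:,None]
def cloud(s,mask):
    v,u=np.nonzero(mask&(s['z_map']>0))
    return np.array(s['origin'])+ray(s,np.c_[u,v])*s['z_map'][v,u][:,None]
def proj(s,P):
    K=np.array([[s['fx'],0,s['cx']],[0,s['fy'],s['cy']],[0,0,1]])
    c=(np.atleast_2d(P)-s['origin'])@rot(s['attitude'])
    c=c*[1,-1,-1]
    return cv2.projectPoints(c,np.zeros(3),np.zeros(3),K,np.array(s['distortion'],float))[0].reshape(-1,2)
E
python3 - <<'E'
from h import *
print(r.get_state())
H={'balance':0,'papers':0,'pad':0,'receiver_mid':.0165,'fine_mid':.0165,'coarse_mid':.0165,'dish_mid':.009,'scoop_mid':.0065,'loupe_mid':.02,'dop_mid':.032}
for c in ['top','scene']:
    s=snap(c,c+'0.png'); print(c,s['origin'],s['attitude'],s['fx'],s['distortion'])
    for n,z in H.items():
        for d in viewer.pinpoint(c,n)[:4]:
            print(n,round(d['conf'],2),np.round(d['at'],1),np.round(at_z(s,d['at'],z)[0],4))
E
```

```text
pics
{'clock': 0.0, 'q': array([ 1.24580925,  0.68997738, -0.19450129,  1.56634903,  0.15728578,
        0.90251319, -0.21511292]), 'qd': array([ 5.40805416e-04, -8.46127191e-04, -2.52105612e-03,  6.02746027e-04,
       -3.02307168e-06,  9.07599342e-04,  1.22786520e-03]), 'joint_torque': array([ 2.73914375e-04, -5.27560437e+01, -1.26657531e+00, -1.53428257e+01,
       -5.25708916e-02,  6.58605990e-03,  1.61729026e-04]), 'tool_pos': array([ 0.2191852 , -0.58462031,  0.23791251]), 'eef_rot': array([ 9.83946890e-01,  1.78459111e-01, -2.31712206e-04, -8.99373657e-04]), 'contact_force': array([-0.43480934, -0.78747701, -0.43600713]), 'moment': array([0.00645633, 0.00038318, 0.03601127]), 'opening': 1.0006443719291505}
top [ 0.36935072 -0.03762006  1.23002469] [-0.02374119  0.02475656  0.71002947 -0.70333606] 425.481039205713 [0.01544067 0.         0.         0.         0.        ]
balance 0.69 [252.8 144.5] [0.6305 0.1389 0.    ]
papers 0.94 [331.7 137.6] [ 0.6489 -0.0921  0.    ]
pad 0.85 [419.8 207.8] [ 0.4406 -0.3445  0.    ]
receiver_mid 0.93 [357.5 207.7] [ 0.4416 -0.1626  0.0165]
fi
[... 698 characters left out ...]
]
papers 0.72 [333.7 282.4] [ 0.6645 -0.0917  0.    ]
pad 0.89 [196.5 262.4] [ 0.4277 -0.3357  0.    ]
receiver_mid 0.8 [261.8 236.4] [ 0.4448 -0.1636  0.0165]
receiver_mid 0.22 [158.5 265.7] [ 0.4074 -0.4206  0.0165]
fine_mid 0.83 [455.2 196.5] [0.5874 0.3814 0.0165]
coarse_mid 0.92 [363.9 191.3] [0.4256 0.1786 0.0165]
coarse_mid 0.28 [195.7 263.4] [ 0.4479 -0.3429  0.0165]
dish_mid 0.58 [212.6 311.1] [ 0.6008 -0.3652  0.009 ]
scoop_mid 0.83 [300.5 222.5] [ 0.4389 -0.0446  0.0065]
scoop_mid 0.63 [232.1 210.4] [ 0.2898 -0.1763  0.0065]
scoop_mid 0.63 [160.7 224.1] [ 0.2416 -0.3634  0.0065]
loupe_mid 0.85 [160.3 266.5] [ 0.4164 -0.4184  0.02  ]
dop_mid 0.7 [335.6 201.9] [0.4413 0.0676 0.032 ]
```

```bash
python3 - <<'E'
import cv2
a=cv2.imread('pics/top0.png'); cv2.imwrite('pics/top0c.png',cv2.resize(a[90:320,140:480],None,fx=2.35,fy=2.35,interpolation=cv2.INTER_CUBIC))
E
```

```text
(no output)
```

View pics/top0c.png

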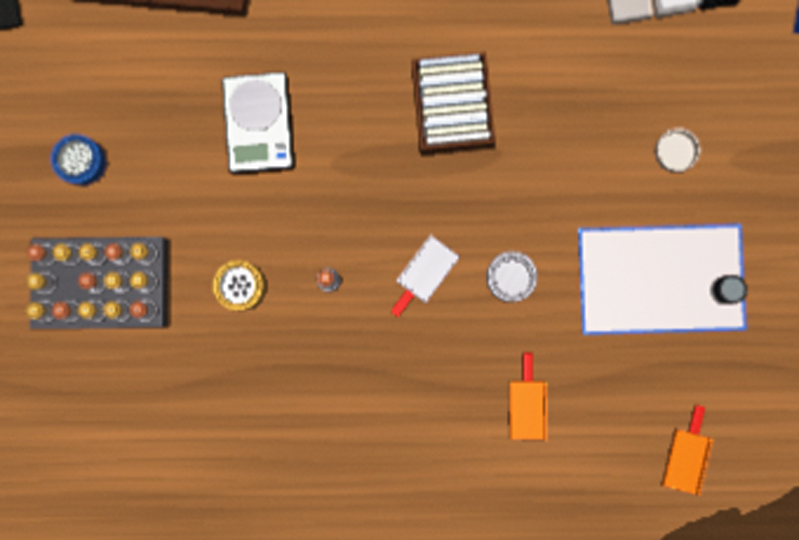

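View pics/scene0.png

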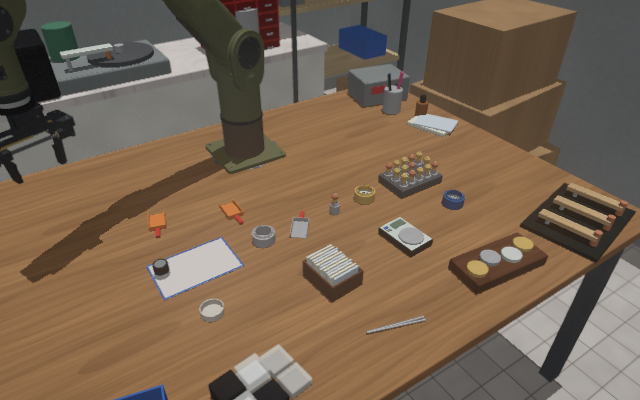

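Seen in the top crop: the wanted steel scoop is at (425,270). The orange look-alikes at (528,410) and (687,460) are not meant. The coarse (brass) sieve is at (240,286), fine (blue) at (78,160), receiver at (512,277), dish at (678,150), dop at (328,278) and loupe at (730,290).

```bash
python3 - <<'E'
from h import *
def circ(P):
    h=cv2.convexHull((P[:,:2]*1000).astype(np.float32)); (c,rad)=cv2.minEnclosingCircle(h); return np.round(c,1),round(rad,1)
for c in ['top','scene']:
    s=snap(c)
    for n,(z0,z1) in {'balance':(.012,.04),'papers':(.04,.07),'pad':(-.01,.006),'receiver_mid':(.02,.04),'fine_mid':(.02,.04),'coarse_mid':(.02,.04),'dish_mid':(.012,.03),'scoop_mid':(-.01,.03),'loupe_mid':(.025,.05),'dop_mid':(.0,.07)}.items():
        ds=viewer.outline_of(c,n)
        for d in ds[:3]:
            if d['conf']<.4: continue
            m=d['pixels']
            P=cloud(s,m); zs=np.percentile(P[:,2],[2,50,98])
            Q=P[(P[:,2]>z0)&(P[:,2]<z1)]
            if len(Q)<8: print(c,n,'few',zs);continue
            q=Q[:,:2].astype(np.float32)*1000
            print(c,n,round(d['conf'],2),d['at'],'z',np.round(zs*1000,0),'rect',[np.round(x,1) for x in cv2.minAreaRect(q)],'circ',circ(Q),'col',s['color'][m].mean(0).round())
E
```

```text
top balance 0.74 [249.1, 145.5] z [14. 24. 32.] rect [array([633.5, 146.6]), array([120.2,  80.6]), np.float64(4.6)] circ (array([633.3, 145.6]), 68.6) col [201. 202. 200.]
top papers 0.81 [330.2, 133.4] z [ 5. 54. 63.] rect [array([652.4, -92.6]), array([110.5,  90.3]), np.float64(5.3)] circ (array([651.2, -92.8]), 68.7) col [169. 160. 151.]
top pad 0.79 [416.2, 207.2] z [-1.  4.  9.] rect [array([ 438.7, -347.6]), array([202.2, 130.4]), np.float64(89.5)] circ (array([ 441.5, -346.1]), 114.2) col [230. 224. 229.]
top receiver_mid 0.55 [354.3, 206.5] z [ 1.  8. 36.] rect [array([ 440.7, -160.4]), array([56. , 54.4]), np.float64(46.2)] circ (array([ 440.5, -160.7]), 29.2) col [194. 189. 194.]
top fine_mid 0.78 [172.5, 160.6] z [ 3. 18. 36.] rect [array([588.9, 363.6]), array([58. , 58.2]), np.float64(56.9)] circ (array([587.8, 364.1]), 30.9) col [103. 118. 141.]
top coarse_mid 0.61 [240.2, 214.3] z [10. 19. 36.] rect [array([433.3, 168.1]), array([57.5, 54. ]), np.float64(89.7)] circ (array([433.8, 168.5]), 30.0) col [200. 178. 137.]
top dish_mid 0.77 [428.3, 155.8] z [-1.  5. 22.] re
[... 2665 characters left out ...]
mid 0.7 [158.0, 221.3] z [-2.  3. 14.] rect [array([ 231. , -368.6]), array([ 49.4, 116.5]), np.float64(78.6)] circ (array([ 230.5, -368.4]), 59.3) col [176. 104.  62.]
scene scoop_mid 0.6 [231.9, 210.4] z [-1.  3. 14.] rect [array([ 293.8, -174.2]), array([ 52.7, 114.2]), np.float64(89.0)] circ (array([ 294.1, -170.4]), 58.3) col [171. 101.  61.]
scene loupe_mid 0.62 [158.0, 268.8] z [ 5. 31. 39.] rect [array([ 426.3, -419.1]), array([33.5, 35. ]), np.float64(42.8)] circ (array([ 424.8, -420. ]), 20.5) col [94. 92. 89.]
scene dop_mid 0.62 [334.3, 204.8] z [-1. 28. 62.] rect [array([429.8,  81.7]), array([25.1, 77.5]), np.float64(37.6)] circ (array([424.7,  77.8]), 39.2) col [119. 101.  89.]
```

```bash
cat >> h.py <<'E'
def yaw_of(q):
    x=R.from_quat(q).as_matrix()[:,0]; return np.degrees(np.arctan2(x[1],x[0]))
def go(x,y,z,yaw,start=None):
    """print calls (tool axes, normalised) from measured pose or start=(pos,quat)"""
    s=r.get_state(); p,q=(s['tool_pos'],s['eef_rot']) if start is None else start
    p=np.array(p); M=R.from_quat(q); T=R.from_euler('z',yaw,degrees=True)*R.from_quat([1,0,0,0])
    d=M.inv().apply(np.array([x,y,z])-p)/.15; w=(M.inv()*T).as_rotvec()/np.pi
    n=int(np.ceil(abs(d).max()-1e-9)) or 1
    L=np.linalg.norm(d)*.15/n
    print('from',p.round(4),'yaw',round(yaw_of(q),2),'op',round(s['opening'],3),'t',round(s['clock'],2))
    print(n,'calls of travel',(d/n).round(3),'rows',int(np.ceil(L/.0625)),'last delta_rot',w.round(4),'rows',int(np.ceil(np.linalg.norm(w)*180/10.7)))
    return ([x,y,z],T.as_quat())
E
python3 - <<'E'
from h import *
go(.441,-.161,.25,4.5)
E
```

```text
from [ 0.2195 -0.5852  0.2387] yaw 20.56 op 0.999 t 2.2
3 calls of travel [ 0.792 -0.71  -0.025] rows 3 last delta_rot [ 0.     -0.      0.0892] rows 2
```

Request:
play_rows(commands=[{"travel": [0.792, -0.71, -0.025], "delta_rot": [0, 0, 0], "gripper": 1}, {"travel": [0.792, -0.71, -0.025], "delta_rot": [0, 0, 0], "gripper": 1}, {"travel": [0.792, -0.71, -0.025], "delta_rot": [0, 0, 0], "gripper": 1}, {"travel": [0.792, -0.71, -0.025], "delta_rot": [0, 0, 0], "gripper": 1}])

```text
clock: 2.7
tool_pos: [0.2955, -0.4411, 0.2429]
eef_rot: [0.983, 0.181, 0.001, -0.0]
contact_force: [-0.9, -0.5, 0.2]
opening: 1.003
```

Request:
play_rows(commands=[{"travel": [0.792, -0.71, -0.025], "delta_rot": [0, 0, 0], "gripper": 1}, {"travel": [0.792, -0.71, -0.025], "delta_rot": [0, 0, 0], "gripper": 1}, {"travel": [0.792, -0.71, -0.025], "delta_rot": [0, 0, 0], "gripper": 1}, {"travel": [0.792, -0.71, -0.025], "delta_rot": [0, 0, 0], "gripper": 1}])

```text
clock: 3.2
tool_pos: [0.3687, -0.3012, 0.2465]
eef_rot: [0.984, 0.18, 0.001, 0.0]
contact_force: [0.1, -0.3, 0.9]
opening: 1.003
```

Request:
play_rows(commands=[{"travel": [0.792, -0.71, -0.025], "delta_rot": [0, 0, 0.0892], "gripper": 1}, {"travel": [0.792, -0.71, -0.025], "delta_rot": [0, 0, 0.0892], "gripper": 1}, {"travel": [0.792, -0.71, -0.025], "delta_rot": [0, 0, 0.0892], "gripper": 1}, {"travel": [0.792, -0.71, -0.025], "delta_rot": [0, 0, 0.0892], "gripper": 1}, {"travel": [0.792, -0.71, -0.025], "delta_rot": [0, 0, 0.0892], "gripper": 1}, {"travel": [0.792, -0.71, -0.025], "delta_rot": [0, 0, 0.0892], "gripper": 1}])

```text
clock: 3.95
tool_pos: [0.4401, -0.1633, 0.2499]
eef_rot: [0.999, 0.037, -0.0, 0.001]
contact_force: [0.6, -0.0, 0.1]
opening: 1.003
```

```bash
cat >> h.py <<'E'
def look(n,zc,name=None,cam='wrist',s=None):
    """outline -> circle fit of cloud above zc"""
    s=s or snap(cam,name)
    for d in viewer.outline_of(cam,n)[:3]:
        if d['conf']<.4: continue
        P=cloud(s,d['pixels']); Q=P[P[:,2]>zc]
        if len(Q)<10: continue
        q=(Q[:,:2]*1000).astype(np.float32)
        c,ra=cv2.minEnclosingCircle(q); rc=cv2.minAreaRect(q)
        print(n,round(d['conf'],2),np.round(d['at']),'n',len(Q),'z98',(np.percentile(P[:,2],98)*1000).round(1),'circ',np.round(c,1),round(ra,1),'rect',np.round(rc[0],1),np.round(rc[1],1),round(rc[2],1),'col',s['color'][d['pixels']].mean(0).round())
    return s
def pp(s,n,z,cam='wrist'):
    for d in viewer.pinpoint(cam,n)[:2]: print('pin',n,round(d['conf'],2),np.round(d['at']),at_z(s,d['at'],z)[0].round(4))
E
python3 - <<'E'
from h import *
go(.441,-.161,.25,4.5)
s=look('receiver_mid',.022,'w1.png'); pp(s,'receiver_mid',.0165)
print(s['origin'],s['attitude'],s['fx'],s['distortion'])
for n in ['scoop_mid','pad','papers']: look(n,.001 if n=='pad' else .008 if n!='papers' else .04,s=s)
E
```

```text
from [ 0.4401 -0.1633  0.2499] yaw 4.26 op 1.003 t 3.95
1 calls of travel [ 0.007 -0.015 -0.001] rows 1 last delta_rot [ 0.0003  0.0002 -0.0013] rows 1
receiver_mid 0.71 [317. 166.] n 962 z98 34.3 circ [ 439.3 -160.2] 30.0 rect [ 439.6 -160.1] [58.9 58.3] 47.5 col [97. 97. 99.]
pin receiver_mid 0.9 [321. 164.] [ 0.4448 -0.1622  0.0165]
[ 0.51744914 -0.15818351  0.39648248] [-0.11288627  0.10425207 -0.67223823  0.72421265] 312.8010605029161 [-0.05119755  0.          0.          0.          0.        ]
scoop_mid 0.72 [328. 276.] n 440 z98 14.4 circ [ 294.6 -178.2] 53.1 rect [ 296.7 -178.6] [ 44.2 101.9] 88.9 col [127.  58.   7.]
scoop_mid 0.7 [238. 154.] n 500 z98 14.3 circ [439.4 -50.2] 53.7 rect [437.6 -49.4] [ 44.8 103.6] 52.9 col [205. 189. 191.]
scoop_mid 0.41 [449. 340.] n 23 z98 15.0 circ [ 180.4 -381.6] 5.6 rect [ 180.1 -382.6] [ 3.5 11.2] 76.0 col [153.  80.  21.]
pad 0.67 [457. 177.] n 13851 z98 5.3 circ [ 436.1 -346.1] 118.0 rect [ 435.8 -347.1] [131.9 203.5] 0.8 col [211. 210. 216.]
papers 0.57 [269.  12.] n 1598 z98 58.5 circ [604.5 -95.4] 46.1 rect [603.7 -95.5] [18.6 90.9] 3.7 col [114.  99.  87.]
```

View pics/w1.png

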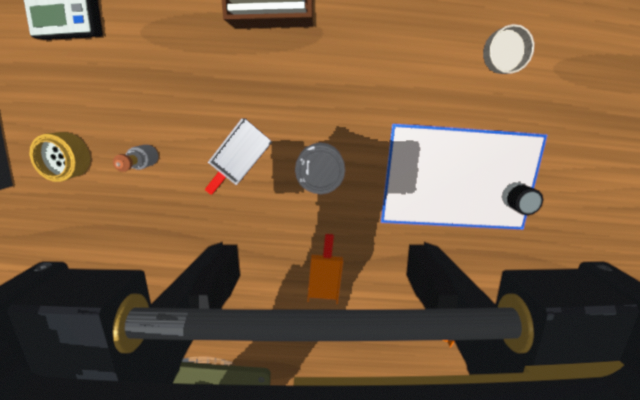

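The wrist picture shows the receiver at (320,167), the scoop at (238,154), the dop at (135,158), the loupe at (523,198) and the dish at (509,48). The depth fits from all three cameras agree to 2–3 mm.

```bash
python3 - <<'E'
from h import *
go(.440,-.1605,.03,4.5)
E
```

```text
from [ 0.4408 -0.1613  0.25  ] yaw 4.46 op 1.0 t 4.25
2 calls of travel [-0.002 -0.003  0.733] rows 2 last delta_rot [ 0.0001  0.     -0.0002] rows 1
```

Request:
play_rows(commands=[{"travel": [-0.004, -0.005, 0.4], "delta_rot": [0, 0, 0], "gripper": 0.7}, {"travel": [-0.004, -0.005, 0.8], "delta_rot": [0, 0, 0], "gripper": 0.7}, {"travel": [-0.004, -0.005, 0.8], "delta_rot": [0, 0, 0], "gripper": 0.7}])

```text
clock: 4.62
tool_pos: [0.4373, -0.1592, 0.1266]
eef_rot: [0.999, 0.04, -0.005, -0.001]
contact_force: [-0.5, 0.5, 0.4]
opening: 0.847
```

Request:
play_rows(commands=[{"travel": [0, 0, 0.3], "delta_rot": [0, 0, 0], "gripper": 0.7}, {"travel": [0, 0, 0.6], "delta_rot": [0, 0, 0], "gripper": 0.7}, {"travel": [0, 0, 0.813], "delta_rot": [0, 0, 0], "gripper": 0.7}, {"travel": [0, 0, 0.813], "delta_rot": [0, 0, 0], "gripper": 0.7}])

```text
clock: 5.12
tool_pos: [0.4427, -0.1611, 0.0096]
eef_rot: [0.999, 0.039, -0.001, 0.0]
contact_force: [0.6, 0.0, 0.5]
opening: 0.849
```

Request:
play_rows(commands=[{"travel": [0, 0, 0], "delta_rot": [0, 0, 0], "gripper": 0.2}, {"travel": [0, 0, 0], "delta_rot": [0, 0, 0], "gripper": -0.2}, {"travel": [0, 0, 0], "delta_rot": [0, 0, 0], "gripper": -0.2}, {"travel": [0, 0, 0], "delta_rot": [0, 0, 0], "gripper": -0.2}, {"travel": [0, 0, 0], "delta_rot": [0, 0, 0], "gripper": -0.2}], force=20)

```text
clock: 5.75
tool_pos: [0.4432, -0.161, 0.0108]
eef_rot: [0.999, 0.039, 0.001, 0.0]
contact_force: [-0.7, 0.8, 8.4]
opening: 0.67
```

```bash
python3 - <<'E'
from h import *
go(.440,-.1605,.008,4.5); print(r.get_state()['contact_force'])
s=snap('wrist'); look('receiver_mid',.022,s=s)
look('receiver_mid',.022,cam='scene'); 
E
```

```text
from [ 0.4432 -0.161   0.0108] yaw 4.51 op 0.67 t 5.75
1 calls of travel [-0.021 -0.005  0.019] rows 1 last delta_rot [ 0.0002 -0.0006  0.    ] rows 1
[-0.65146257  0.82299261  8.36242542]
receiver_mid 0.65 [322. 260.] n 4969 z98 34.0 circ [ 439.9 -162.1] 30.2 rect [ 445.2 -161.7] [48.9 59.5] 5.8 col [92. 93. 96.]
receiver_mid 0.74 [262. 234.] n 178 z98 33.9 circ [ 448.8 -166.1] 39.7 rect [ 451.  -160.9] [48.8 75.8] 63.7 col [99. 96. 95.]
```

Request:
play_rows(commands=[{"travel": [0, 0, -0.2], "delta_rot": [0, 0, 0], "gripper": -0.2}, {"travel": [0, 0, -0.5], "delta_rot": [0, 0, 0], "gripper": -0.2}, {"travel": [0, 0, -0.8], "delta_rot": [0, 0, 0], "gripper": -0.2}, {"travel": [0, 0, -0.8], "delta_rot": [0, 0, 0], "gripper": -0.2}, {"travel": [0, 0, -0.8], "delta_rot": [0, 0, 0], "gripper": -0.2}])

```text
clock: 6.58
tool_pos: [0.4416, -0.1608, 0.1291]
eef_rot: [0.999, 0.039, -0.001, -0.0]
contact_force: [-0.7, -1.1, -1.8]
opening: 0.674
```

```bash
python3 - <<'E'
from h import *
s=snap('wrist','w2.png')
for i in range(2): look('receiver_mid',.10,cam=['wrist','scene'][i])
go(.644,.028,.13,4.5); print(r.get_state()['contact_force'])
E
```

```text
receiver_mid 0.57 [322. 262.] n 10726 z98 151.6 circ [ 439.  -161.5] 30.4 rect [ 438.7 -161.5] [57.8 57.7] 49.5 col [92. 93. 96.]
receiver_mid 0.67 [257. 198.] n 425 z98 150.0 circ [ 440.4 -162.1] 32.7 rect [ 442.4 -157.6] [48.1 64.4] 64.7 col [99. 95. 94.]
from [ 0.4411 -0.1605  0.128 ] yaw 4.51 op 0.673 t 6.83
2 calls of travel [ 0.724 -0.573 -0.009] rows 3 last delta_rot [-0.0005  0.0013  0.0001] rows 1
[-0.5586684   0.37817482 -1.8409369 ]
```

View pics/w2.png

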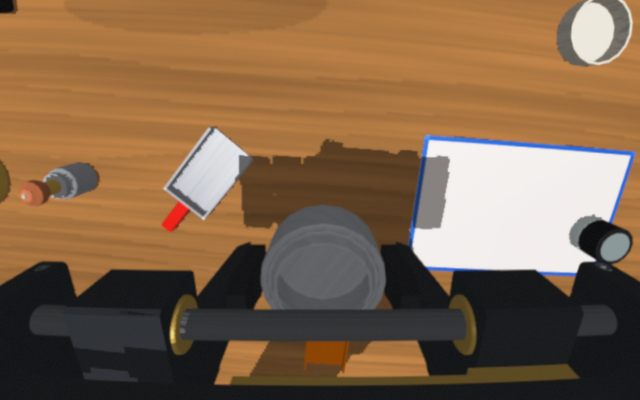

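The pan is held upright, with its rim at (322,260) in the picture. I carry it towards the gap and measure the balance and papers from nearby.

```bash
python3 - <<'E'
from h import *
go(.56,.028,.23,4.5)
E
```

```text
from [ 0.4411 -0.1605  0.128 ] yaw 4.51 op 0.673 t 6.83
2 calls of travel [ 0.443 -0.596 -0.341] rows 2 last delta_rot [-0.0005  0.0013  0.0001] rows 1
```

Request:
play_rows(commands=[{"travel": [0.14, -0.2, -0.2], "delta_rot": [0, 0, 0], "gripper": -0.2}, {"travel": [0.3, -0.4, -0.341], "delta_rot": [0, 0, 0], "gripper": -0.2}, {"travel": [0.443, -0.596, -0.341], "delta_rot": [0, 0, 0], "gripper": -0.2}])

```text
clock: 7.2
tool_pos: [0.5026, -0.0654, 0.1809]
eef_rot: [0.999, 0.039, 0.0, -0.0]
contact_force: [1.6, -0.1, -1.5]
opening: 0.676
```

Request:
play_rows(commands=[{"travel": [0.18, -0.25, -0.2], "delta_rot": [0, 0, 0], "gripper": -0.2}, {"travel": [0.34, -0.45, -0.341], "delta_rot": [0, 0, 0], "gripper": -0.2}, {"travel": [0.443, -0.596, -0.341], "delta_rot": [0, 0, 0], "gripper": -0.2}, {"travel": [0.443, -0.596, -0.341], "delta_rot": [0, 0, 0], "gripper": -0.2}, {"travel": [0.443, -0.596, -0.341], "delta_rot": [0, 0, 0], "gripper": -0.2}])

```text
clock: 7.82
tool_pos: [0.5591, 0.0264, 0.2301]
eef_rot: [0.999, 0.039, -0.003, 0.0]
contact_force: [0.4, -0.3, -1.5]
opening: 0.673
```

```bash
python3 - <<'E'
from h import *
s=snap('wrist','w3.png'); go(.56,.028,.23,4.5)
look('receiver_mid',.2,s=s); look('balance',.015,s=s); look('papers',.045,s=s); look('fine_mid',.022,s=s); look('coarse_mid',.022,s=s)
for n in ['balance','papers']: pp(s,n,0)
go(.644,.028,.13,4.5)
E
```

```text
from [0.5592 0.026  0.2303] yaw 4.39 op 0.671 t 7.88
1 calls of travel [ 0.007 -0.013  0.002] rows 1 last delta_rot [ 0.0001  0.0015 -0.0006] rows 1
receiver_mid 0.7 [324. 259.] n 10578 z98 253.0 circ [556.1  25.4] 29.9 rect [556.9  25.5] [58.  57.5] 48.5 col [93. 94. 97.]
balance 0.9 [218.  96.] n 8046 z98 28.9 circ [631.7 146.9] 69.5 rect [631.9 147.7] [118.9  80.1] 4.9 col [206. 211. 209.]
papers 0.7 [440.  93.] n 6818 z98 60.5 circ [649.9 -90.4] 69.4 rect [650.5 -91.1] [109.4  91. ] 5.5 col [170. 165. 155.]
fine_mid 0.76 [ 36. 127.] n 1390 z98 34.2 circ [587.7 366.8] 30.8 rect [587.4 366.8] [57.9 60.9] 0.3 col [ 65.  89. 120.]
coarse_mid 0.67 [204. 257.] n 807 z98 34.5 circ [494.7 119.3] 108.7 rect [500.3 127.5] [ 52.2 216.7] 55.4 col [161. 142.  91.]
pin balance 0.74 [222.  99.] [0.6301 0.1483 0.    ]
pin balance 0.63 [ 36. 127.] [0.5843 0.3819 0.    ]
pin papers 0.66 [433.  97.] [ 0.6514 -0.0948  0.    ]
from [0.5603 0.0274 0.2311] yaw 4.47 op 0.669 t 8.22
1 calls of travel [0.558 0.04  0.673] rows 3 last delta_rot [-0.0002  0.0007 -0.0002] rows 1
```

View pics/w3.png

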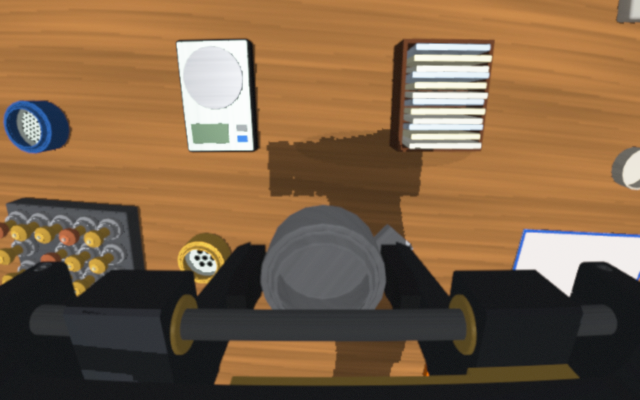

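The balance face is at (217,97) and the papers at (445,97). Working relative to the pan in the same picture, the release point is TCP ≈ (0.6445, 0.029).

Request:
play_rows(commands=[{"travel": [0.28, 0.017, 0.2], "delta_rot": [0, 0, 0], "gripper": -0.2}, {"travel": [0.562, 0.034, 0.5], "delta_rot": [0, 0, 0], "gripper": -0.2}, {"travel": [0.562, 0.034, 0.674], "delta_rot": [0, 0, 0], "gripper": -0.2}, {"travel": [0.562, 0.034, 0.674], "delta_rot": [0, 0, 0], "gripper": -0.2}])

```text
clock: 8.72
tool_pos: [0.6427, 0.0293, 0.1274]
eef_rot: [0.999, 0.039, -0.004, -0.0]
contact_force: [-1.1, 0.1, -1.1]
opening: 0.67
```

Request:
play_rows(commands=[{"travel": [0, 0, 0.3], "delta_rot": [0, 0, 0], "gripper": -0.2}, {"travel": [0, 0, 0.6], "delta_rot": [0, 0, 0], "gripper": -0.2}, {"travel": [0, 0, 0.72], "delta_rot": [0, 0, 0], "gripper": -0.2}, {"travel": [0, 0, 0.72], "delta_rot": [0, 0, 0], "gripper": -0.2}])

```text
clock: 9.22
tool_pos: [0.6444, 0.0296, 0.0222]
eef_rot: [0.999, 0.039, -0.001, -0.0]
contact_force: [0.4, -0.4, -1.7]
opening: 0.675
```

```bash
python3 - <<'E'
from h import *
s=snap('wrist'); 
go(.6445,.029,.0115,4.5); print(r.get_state()['contact_force'])
look('receiver_mid',.02,s=s); look('receiver_mid',.02,cam='scene'); look('receiver_mid',.02,cam='top')
E
```

```text
from [0.6454 0.0297 0.0233] yaw 4.5 op 0.67 t 9.28
1 calls of travel [-0.006  0.004  0.079] rows 1 last delta_rot [-0.0003  0.     -0.    ] rows 1
[ 1.64569422 -0.30314532 -0.64799253]
receiver_mid 0.71 [322. 263.] n 6524 z98 45.1 circ [642.2  28.5] 30.3 rect [642.4  28.5] [57.  59.2] 2.2 col [115. 116. 120.]
receiver_mid 0.72 [375. 250.] n 277 z98 46.7 circ [656.5  23.3] 41.1 rect [660.8  26.2] [38.5 81.6] 35.3 col [99. 96. 95.]
```

Request:
play_rows(commands=[{"travel": [0, 0, 0.04], "delta_rot": [0, 0, 0], "gripper": -0.2}, {"travel": [0, 0, 0.077], "delta_rot": [0, 0, 0], "gripper": -0.2}, {"travel": [0, 0, 0.077], "delta_rot": [0, 0, 0], "gripper": -0.2}, {"travel": [0, 0, 0.077], "delta_rot": [0, 0, 0], "gripper": 0.4}, {"travel": [0, 0, 0.077], "delta_rot": [0, 0, 0], "gripper": 0.6}, {"travel": [0, 0, 0.077], "delta_rot": [0, 0, 0], "gripper": 0.6}])

```text
clock: 10.28
tool_pos: [0.6443, 0.0296, 0.0101]
eef_rot: [0.999, 0.039, -0.001, -0.0]
contact_force: [-0.1, -0.2, -0.1]
opening: 0.8
```

Request:
play_rows(commands=[{"travel": [0, 0, -0.2], "delta_rot": [0, 0, 0], "gripper": 0.6}, {"travel": [0, 0, -0.5], "delta_rot": [0, 0, 0], "gripper": 0.6}, {"travel": [0, 0, -0.9], "delta_rot": [0, 0, 0], "gripper": 0.6}, {"travel": [0, 0, -0.9], "delta_rot": [0, 0, 0], "gripper": 0.6}])

```text
clock: 10.78
tool_pos: [0.6483, 0.0297, 0.1504]
eef_rot: [0.999, 0.039, 0.004, -0.001]
contact_force: [0.6, 0.9, -0.1]
opening: 0.8
```

Request:
play_rows(commands=[{"travel": [-0.35, -0.3, -0.4], "delta_rot": [0, 0, 0], "gripper": 0.6}, {"travel": [-0.55, -0.6, -0.6], "delta_rot": [0, 0, 0], "gripper": 0.6}, {"travel": [-0.55, -0.9, -0.6], "delta_rot": [0, 0, 0], "gripper": 0.7}, {"travel": [-0.55, -0.9, -0.6], "delta_rot": [0, 0, 0], "gripper": 0.7}, {"travel": [-0.55, -0.9, -0.6], "delta_rot": [0, 0, 0], "gripper": 0.7}])

```text
clock: 11.4
tool_pos: [0.5516, 0.1572, 0.2348]
eef_rot: [0.999, 0.04, -0.002, 0.0]
contact_force: [0.4, -1.0, 0.9]
opening: 0.85
```

```bash
cat > chk.py <<'E'
from h import *
for c in ['wrist','top','scene']:
    s=snap(c); print(c)
    look('receiver_mid',.022,cam=c,s=s); look('balance',.015,cam=c,s=s); look('papers',.045,cam=c,s=s); look('fine_mid',.022,cam=c,s=s)
E
python3 - <<'E'
import chk
from h import *
go(.589,.3655,.2,4.5)
E
```

```text
wrist
receiver_mid 0.91 [444.  99.] n 1313 z98 34.1 circ [640.9  29. ] 30.5 rect [640.7  28.8] [59.7 58.4] 85.5 col [177. 177. 181.]
balance 0.57 [334.  97.] n 7959 z98 28.9 circ [631.7 148.8] 69.5 rect [631.9 148.3] [118.9  80.4] 4.2 col [217. 221. 218.]
papers 0.55 [551.  99.] n 6121 z98 60.3 circ [650.6 -90.2] 69.7 rect [650.5 -90.4] [110.9  92.5] 5.6 col [155. 147. 137.]
fine_mid 0.84 [146. 126.] n 1280 z98 34.0 circ [587.4 366.3] 29.9 rect [587.4 366.2] [57.7 58.4] 18.8 col [ 95. 122. 155.]
top
receiver_mid 0.73 [291. 139.] n 161 z98 36.2 circ [642.3  27. ] 30.3 rect [642.3  25.6] [58.8 51.8] 0.3 col [192. 188. 192.]
receiver_mid 0.53 [278. 206.] n 70 z98 65.7 circ [440.3  59.8] 13.3 rect [439.1  58.9] [21.6 24.2] 62.2 col [106.  80.  71.]
balance 0.82 [243. 127.] n 393 z98 337.3 circ [625.6 147.5] 75.9 rect [626.  146.6] [136.2  77.4] 4.0 col [211. 209. 208.]
papers 0.87 [332. 135.] n 978 z98 63.0 circ [651.9 -93. ] 69.1 rect [652.4 -92.6] [110.6  89.8] 5.0 col [182. 170. 160.]
fine_mid 0.51 [167. 160.] n 58 z98 36.1 circ [533.4 272.1] 137.6 rect [522.6 279.1] [275.  39.] 57.0 col [105. 120. 150.]
scene
receiver_mid 0.78 [369. 254.] n 222 z98 33.5 circ [644.7  27.8] 30.6 rect [645.9  27.4] [57.4 55.6] 39.5 col [118. 115. 115.]
balance 0.66 [197. 264.] n 10 z98 5.8 circ [ 425.6 -419.1] 17.9 rect [ 426.4 -418.9] [13.3 35.2] 3.0 col [190. 187. 190.]
balance 0.57 [402. 233.] n 984 z98 29.2 circ [637.1 147.1] 69.5 rect [637.  146.8] [121.6  81. ] 4.2 col [131. 130. 125.]
fine_mid 0.75 [456. 200.] n 173 z98 33.6 circ [591.8 368.5] 32.8 rect [593.6 366. ] [57.  56.4] 45.3 col [74. 77. 96.]
from [0.552  0.1576 0.2356] yaw 4.51 op 0.847 t 12.15
2 calls of travel [ 0.178 -0.681  0.119] rows 2 last delta_rot [-0.0003  0.0006  0.    ] rows 1
```

Request:
play_rows(commands=[{"travel": [0.09, -0.34, 0.06], "delta_rot": [0, 0, 0], "gripper": 0.7}, {"travel": [0.178, -0.681, 0.119], "delta_rot": [0, 0, 0], "gripper": 0.7}, {"travel": [0.178, -0.681, 0.119], "delta_rot": [0, 0, 0], "gripper": 0.7}])

```text
clock: 12.52
tool_pos: [0.5691, 0.2679, 0.2168]
eef_rot: [0.999, 0.043, -0.002, -0.002]
contact_force: [-1.2, 0.1, 1.2]
opening: 0.85
```

Request:
play_rows(commands=[{"travel": [0.09, -0.34, 0.06], "delta_rot": [0, 0, 0], "gripper": 0.7}, {"travel": [0.178, -0.681, 0.119], "delta_rot": [0, 0, 0], "gripper": 0.7}, {"travel": [0.178, -0.681, 0.119], "delta_rot": [0, 0, 0], "gripper": 0.7}, {"travel": [0.178, -0.681, 0.119], "delta_rot": [0, 0, 0], "gripper": 0.7}, {"travel": [0.178, -0.681, 0.119], "delta_rot": [0, 0, 0], "gripper": 0.7}])

```text
clock: 13.15
tool_pos: [0.5899, 0.3628, 0.2004]
eef_rot: [0.999, 0.038, -0.001, 0.0]
contact_force: [-0.1, -0.4, 0.9]
opening: 0.848
```

```bash
python3 - <<'E'
from h import *
look('fine_mid',.022)
go(.589,.366,.012,4.5)
E
```

```text
fine_mid 0.81 [317. 177.] n 1254 z98 34.3 circ [587.2 367.7] 30.0 rect [587.3 367.7] [59. 59.] 72.7 col [ 75.  89. 106.]
from [0.5898 0.3636 0.2005] yaw 4.37 op 0.85 t 13.25
2 calls of travel [-0.001 -0.008  0.628] rows 2 last delta_rot [-0.      0.0005 -0.0007] rows 1
```

Request:
play_rows(commands=[{"travel": [0, -0.004, 0.4], "delta_rot": [0, 0, 0], "gripper": 0.7}, {"travel": [0, -0.004, 0.7], "delta_rot": [0, 0, 0], "gripper": 0.7}, {"travel": [0, -0.004, 0.7], "delta_rot": [0, 0, 0], "gripper": 0.7}])

```text
clock: 13.62
tool_pos: [0.5865, 0.3636, 0.0917]
eef_rot: [0.999, 0.039, -0.004, 0.002]
contact_force: [0.2, -0.2, 0.3]
opening: 0.851
```

Request:
play_rows(commands=[{"travel": [0, 0, 0.3], "delta_rot": [0, 0, 0], "gripper": 0.7}, {"travel": [0, 0, 0.553], "delta_rot": [0, 0, 0], "gripper": 0.7}, {"travel": [0, 0, 0.553], "delta_rot": [0, 0, 0], "gripper": 0.7}, {"travel": [0, 0, 0.553], "delta_rot": [0, 0, 0], "gripper": 0.2}, {"travel": [0, 0, 0.553], "delta_rot": [0, 0, 0], "gripper": -0.2}, {"travel": [0, 0, 0.553], "delta_rot": [0, 0, 0], "gripper": -0.2}, {"travel": [0, 0, 0.553], "delta_rot": [0, 0, 0], "gripper": -0.2}, {"travel": [0, 0, 0.553], "delta_rot": [0, 0, 0], "gripper": -0.2}])

```text
clock: 14.62
tool_pos: [0.5907, 0.3673, 0.0151]
eef_rot: [0.999, 0.039, 0.001, -0.002]
contact_force: [0.4, -0.2, 7.7]
opening: 0.68
```

```bash
python3 - <<'E'
from h import *
go(.589,.366,.012,4.5); print(r.get_state()['contact_force']); look('fine_mid',.022)
E
```

```text
from [0.5907 0.3673 0.0151] yaw 4.5 op 0.68 t 14.62
1 calls of travel [-0.012  0.008  0.02 ] rows 1 last delta_rot [-0.0011 -0.0008 -0.    ] rows 1
[ 0.42290931 -0.23893927  7.65903788]
```

Request:
play_rows(commands=[{"travel": [0, 0, -0.2], "delta_rot": [0, 0, 0], "gripper": -0.2}, {"travel": [0, 0, -0.5], "delta_rot": [0, 0, 0], "gripper": -0.2}, {"travel": [0, 0, -0.9], "delta_rot": [0, 0, 0], "gripper": -0.2}, {"travel": [0, 0, -0.9], "delta_rot": [0, 0, 0], "gripper": -0.2}, {"travel": [0, 0, -0.9], "delta_rot": [0, 0, 0], "gripper": -0.2}])

```text
clock: 15.35
tool_pos: [0.5887, 0.3658, 0.1474]
eef_rot: [0.999, 0.039, -0.001, -0.0]
contact_force: [-0.2, -0.9, -1.0]
opening: 0.676
```

```bash
python3 - <<'E'
from h import *
s=snap('wrist','w4.png'); st=r.get_state(); print(st['tool_pos'],st['contact_force'])
look('fine_mid',.10,s=s); look('fine_mid',.10,cam='scene')
go(.6445,.029,.19,4.5)
E
```

```text
[0.58805285 0.36544436 0.1461995 ] [ 0.34710823 -1.07464364 -0.89911204]
fine_mid 0.65 [322. 260.] n 10580 z98 166.1 circ [586.  364.5] 30.0 rect [586.8 364.7] [57.2 58.9] 0.4 col [ 70.  90. 112.]
fine_mid 0.87 [466. 162.] n 265 z98 163.4 circ [591.1 366.3] 31.2 rect [595.5 368.4] [44.7 61.5] 20.3 col [58. 63. 82.]
from [0.588  0.3655 0.1453] yaw 4.51 op 0.678 t 15.55
3 calls of travel [ 0.066  0.755 -0.099] rows 2 last delta_rot [0.0002 0.0015 0.0001] rows 1
```

View pics/w4.png

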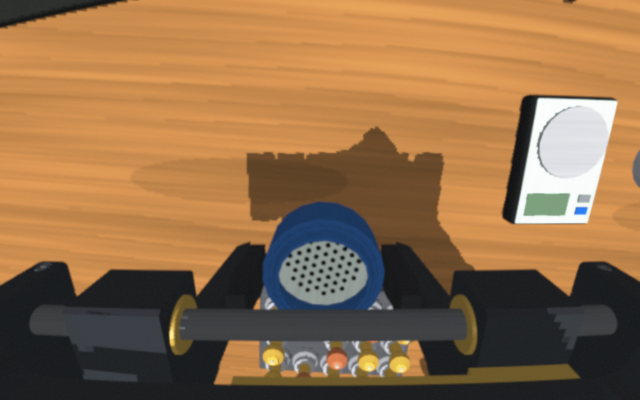

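Fine sieve held level at (322,262). I carry it to the pan.

Request:
play_rows(commands=[{"travel": [0.02, 0.25, -0.099], "delta_rot": [0, 0, 0], "gripper": -0.2}, {"travel": [0.05, 0.52, -0.099], "delta_rot": [0, 0, 0], "gripper": -0.2}, {"travel": [0.066, 0.755, -0.099], "delta_rot": [0, 0, 0], "gripper": -0.2}])

```text
clock: 15.92
tool_pos: [0.6078, 0.2519, 0.1607]
eef_rot: [0.999, 0.039, -0.002, 0.0]
contact_force: [0.3, -0.5, -1.3]
opening: 0.675
```

Request:
play_rows(commands=[{"travel": [0.03, 0.35, -0.099], "delta_rot": [0, 0, 0], "gripper": -0.2}, {"travel": [0.066, 0.755, -0.099], "delta_rot": [0, 0, 0], "gripper": -0.2}, {"travel": [0.066, 0.755, -0.099], "delta_rot": [0, 0, 0], "gripper": -0.2}])

```text
clock: 16.3
tool_pos: [0.6276, 0.1325, 0.1755]
eef_rot: [0.999, 0.034, -0.002, 0.003]
contact_force: [-0.5, 0.3, -0.7]
opening: 0.677
```

Request:
play_rows(commands=[{"travel": [0.03, 0.35, -0.099], "delta_rot": [0, 0, 0], "gripper": -0.2}, {"travel": [0.066, 0.755, -0.099], "delta_rot": [0, 0, 0], "gripper": -0.2}, {"travel": [0.066, 0.755, -0.099], "delta_rot": [0, 0, 0], "gripper": -0.2}, {"travel": [0.066, 0.755, -0.099], "delta_rot": [0, 0, 0], "gripper": -0.2}, {"travel": [0.066, 0.755, -0.099], "delta_rot": [0, 0, 0], "gripper": -0.2}])

```text
clock: 16.92
tool_pos: [0.6449, 0.0326, 0.1907]
eef_rot: [0.999, 0.041, -0.002, -0.001]
contact_force: [-0.9, 0.5, -0.4]
opening: 0.675
```

```bash
python3 - <<'E'
from h import *
s=snap('wrist'); st=r.get_state(); print(st['tool_pos'])
look('fine_mid',.15,s=s)
go(.644,.0297,.065,4.5)
E
```

```text
[0.64495808 0.03237503 0.19080591]
fine_mid 0.76 [325. 260.] n 10584 z98 209.4 circ [642.   31.8] 30.0 rect [642.9  32.4] [56.9 58.9] 35.5 col [ 62.  80. 101.]
from [0.645  0.032  0.1909] yaw 4.68 op 0.677 t 17.02
1 calls of travel [-0.006  0.016  0.839] rows 3 last delta_rot [-0.0006  0.0008  0.001 ] rows 1
```

Request:
play_rows(commands=[{"travel": [0, 0, 0.4], "delta_rot": [0, 0, 0], "gripper": -0.2}, {"travel": [0, 0, 0.8], "delta_rot": [0, 0, 0], "gripper": -0.2}, {"travel": [0, 0, 0.8], "delta_rot": [0, 0, 0], "gripper": -0.2}, {"travel": [0, 0, 0.8], "delta_rot": [0, 0, 0], "gripper": -0.2}, {"travel": [0, 0, 0.8], "delta_rot": [0, 0, 0], "gripper": -0.2}])

```text
clock: 17.65
tool_pos: [0.6474, 0.0302, 0.0744]
eef_rot: [0.999, 0.039, 0.002, -0.001]
contact_force: [-0.6, 1.2, -0.5]
opening: 0.674
```

```bash
python3 - <<'E'
from h import *
s=snap('wrist'); st=r.get_state(); print(st['tool_pos'])
look('fine_mid',.07,s=s)
go(.644,.0297,.043,4.5)
E
```

```text
[0.64713236 0.02998393 0.0741695 ]
fine_mid 0.77 [323. 262.] n 10129 z98 93.2 circ [644.6  29. ] 30.0 rect [645.5  29. ] [57.2 58.8] 1.0 col [ 65.  84. 105.]
from [0.6468 0.0299 0.0738] yaw 4.5 op 0.682 t 17.75
1 calls of travel [-0.019 -0.     0.205] rows 1 last delta_rot [-0.0003 -0.0008 -0.    ] rows 1
```

Request:
play_rows(commands=[{"travel": [-0.022, 0, 0.0], "delta_rot": [0, 0, 0], "gripper": -0.2}, {"travel": [-0.022, 0, 0.12], "delta_rot": [0, 0, 0], "gripper": -0.2}, {"travel": [-0.022, 0, 0.12], "delta_rot": [0, 0, 0], "gripper": -0.2}, {"travel": [-0.022, 0, 0.2], "delta_rot": [0, 0, 0], "gripper": -0.2}, {"travel": [-0.022, 0, 0.2], "delta_rot": [0, 0, 0], "gripper": -0.2}])

```text
clock: 18.38
tool_pos: [0.6426, 0.0295, 0.041]
eef_rot: [0.999, 0.039, -0.0, -0.0]
contact_force: [0.8, -0.9, 0.6]
opening: 0.674
```

```bash
python3 - <<'E'
from h import *
s=snap('wrist'); st=r.get_state(); print(st['tool_pos'],st['contact_force'])
look('fine_mid',.04,s=s); look('fine_mid',.04,cam='scene')
E
```

```text
[0.64251591 0.02952082 0.04101138] [ 1.90012744e+00 -6.67246227e-01  2.37360636e-04]
fine_mid 0.69 [321. 263.] n 10091 z98 61.9 circ [639.4  28.4] 30.2 rect [640.5  29.2] [56.8 58.8] 34.1 col [59. 77. 96.]
fine_mid 0.71 [374. 245.] n 276 z98 61.7 circ [645.2  28.4] 30.2 rect [650.2  33.6] [40.8 60.3] 46.3 col [65. 71. 88.]
```

Request:
play_rows(commands=[{"travel": [0, 0, 0], "delta_rot": [0, 0, 0], "gripper": 0.3}, {"travel": [0, 0, 0], "delta_rot": [0, 0, 0], "gripper": 0.6}, {"travel": [0, 0, 0], "delta_rot": [0, 0, 0], "gripper": 0.6}, {"travel": [0, 0, -0.2], "delta_rot": [0, 0, 0], "gripper": 0.6}, {"travel": [0, 0, -0.6], "delta_rot": [0, 0, 0], "gripper": 0.6}, {"travel": [0, 0, -1], "delta_rot": [0, 0, 0], "gripper": 0.6}, {"travel": [0, 0, -1], "delta_rot": [0, 0, 0], "gripper": 0.6}])

```text
clock: 19.45
tool_pos: [0.6453, 0.0296, 0.1965]
eef_rot: [0.999, 0.039, 0.004, -0.001]
contact_force: [0.1, -0.1, -0.6]
opening: 0.802
```

Request:
play_rows(commands=[{"travel": [-0.3, -0.25, 0], "delta_rot": [0, 0, 0], "gripper": 0.7}, {"travel": [-0.653, -0.515, 0], "delta_rot": [0, 0, 0], "gripper": 0.7}, {"travel": [-0.653, -0.515, 0], "delta_rot": [0, 0, 0], "gripper": 0.7}, {"travel": [-0.653, -0.515, 0], "delta_rot": [0, 0, 0], "gripper": 0.7}])

```text
clock: 19.95
tool_pos: [0.5382, 0.0985, 0.1909]
eef_rot: [0.999, 0.04, -0.001, -0.0]
contact_force: [0.2, 0.0, 0.7]
opening: 0.848
```

Request:
play_rows(commands=[{"travel": [-0.3, -0.25, 0], "delta_rot": [0, 0, 0], "gripper": 0.7}, {"travel": [-0.653, -0.515, 0], "delta_rot": [0, 0, 0], "gripper": 0.7}, {"travel": [-0.653, -0.515, 0], "delta_rot": [0, 0, 0], "gripper": 0.7}, {"travel": [-0.653, -0.515, 0], "delta_rot": [0, 0, 0], "gripper": 0.7}, {"travel": [-0.653, -0.515, 0], "delta_rot": [0, 0, 0], "gripper": 0.7}])

```text
clock: 20.58
tool_pos: [0.4368, 0.1668, 0.1916]
eef_rot: [0.999, 0.038, -0.0, -0.0]
contact_force: [-0.1, -0.1, 0.2]
opening: 0.853
```

```bash
python3 - <<'E'
from h import *
s=snap('wrist'); st=r.get_state(); print(st['tool_pos'],st['contact_force'])
look('coarse_mid',.022,s=s); look('fine_mid',.04,cam='scene');look('fine_mid',.04,cam='top')
go(.435,.168,.012,4.5)
E
```

```text
[0.43649053 0.16684917 0.19160047] [0.21669564 0.87758044 0.16338631]
coarse_mid 0.65 [316. 186.] n 1313 z98 34.3 circ [431.3 170.9] 30.1 rect [431.5 170.8] [59.3 57.9] 5.3 col [124. 112.  79.]
fine_mid 0.85 [373. 248.] n 426 z98 61.6 circ [642.6  30.7] 32.6 rect [642.1  28.3] [58.2 60.2] 63.8 col [ 79.  85. 105.]
from [0.4351 0.1676 0.1917] yaw 4.44 op 0.854 t 20.88
2 calls of travel [ 0.001 -0.001  0.599] rows 2 last delta_rot [-0.0003  0.0006 -0.0003] rows 1
```

```bash
python3 - <<'E'
from h import *
s=snap('wrist'); P=cloud(s,np.ones((400,640),bool))
m=(P[:,2]>.02)&(P[:,2]<.09)&(P[:,1]>.21)&(P[:,1]<.45)&(P[:,0]<.55)&(P[:,0]>.3); print('rack',P[m].min(0),P[m].max(0),m.sum())
m&=abs(P[:,0]-.434)<.05;print(np.percentile(P[m][:,1],[0,1,5]),P[m].max(0))
print(r.get_state()['q'])
go(.434,.169,.016,4.5)
E
```

```text
rack [0.38169913 0.25945139 0.02000574] [0.4922222  0.42138473 0.07222161] 17265
[0.25945139 0.26038611 0.2666129 ] [0.48399988 0.42138473 0.07222161]
[-0.41323014  0.56636199 -0.08154626  2.08344618  0.08863156  0.49635908
 -2.05309253]
from [0.4349 0.1678 0.1917] yaw 4.46 op 0.854 t 20.93
2 calls of travel [-0.002 -0.004  0.586] rows 2 last delta_rot [-0.0003  0.0006 -0.0002] rows 1
```

Request:
play_rows(commands=[{"travel": [-0.006, -0.008, 0.3], "delta_rot": [0, 0, 0], "gripper": 0.7}, {"travel": [-0.006, -0.008, 0.6], "delta_rot": [0, 0, 0], "gripper": 0.7}, {"travel": [-0.006, -0.008, 0.7], "delta_rot": [0, 0, 0], "gripper": 0.7}, {"travel": [-0.006, -0.008, 0.7], "delta_rot": [0, 0, 0], "gripper": 0.7}])

```text
clock: 21.42
tool_pos: [0.4329, 0.169, 0.0858]
eef_rot: [0.999, 0.039, -0.002, 0.0]
contact_force: [1.0, 0.3, 0.3]
opening: 0.852
```

Request:
play_rows(commands=[{"travel": [0, 0, 0.25], "delta_rot": [0, 0, 0], "gripper": 0.7}, {"travel": [0, 0, 0.471], "delta_rot": [0, 0, 0], "gripper": 0.7}, {"travel": [0, 0, 0.471], "delta_rot": [0, 0, 0], "gripper": 0.7}, {"travel": [0, 0, 0.471], "delta_rot": [0, 0, 0], "gripper": 0.2}, {"travel": [0, 0, 0.471], "delta_rot": [0, 0, 0], "gripper": -0.2}, {"travel": [0, 0, 0.471], "delta_rot": [0, 0, 0], "gripper": -0.2}, {"travel": [0, 0, 0.471], "delta_rot": [0, 0, 0], "gripper": -0.2}, {"travel": [0, 0, 0.471], "delta_rot": [0, 0, 0], "gripper": -0.2}])

```text
clock: 22.42
tool_pos: [0.4345, 0.1699, 0.0175]
eef_rot: [0.999, 0.039, 0.001, -0.001]
contact_force: [1.0, 0.0, 7.9]
opening: 0.679
```

Request:
play_rows(commands=[{"travel": [0, 0, -0.2], "delta_rot": [0, 0, 0], "gripper": -0.2}, {"travel": [0, 0, -0.5], "delta_rot": [0, 0, 0], "gripper": -0.2}, {"travel": [0, 0, -0.9], "delta_rot": [0, 0, 0], "gripper": -0.2}, {"travel": [0, 0, -0.9], "delta_rot": [0, 0, 0], "gripper": -0.2}, {"travel": [0, 0, -0.9], "delta_rot": [0, 0, 0], "gripper": -0.2}])

```text
clock: 23.05
tool_pos: [0.4333, 0.1689, 0.1512]
eef_rot: [0.999, 0.039, -0.001, -0.0]
contact_force: [-0.4, -0.5, -1.1]
opening: 0.68
```

```bash
python3 - <<'E'
from h import *
s=snap('wrist'); st=r.get_state(); print(st['tool_pos'],st['contact_force'])
look('coarse_mid',.12,s=s)
go(.643,.0297,.22,4.5)
E
```

```text
[0.4328701  0.16877258 0.15047563] [ 0.40915473 -0.37181743 -0.81838173]
coarse_mid 0.63 [322. 259.] n 10760 z98 167.6 circ [430.8 168. ] 30.6 rect [432.1 167.5] [59.8 56.9] 74.3 col [127. 113.  74.]
from [0.4327 0.1687 0.1501] yaw 4.5 op 0.68 t 23.15
2 calls of travel [ 0.661  0.517 -0.236] rows 3 last delta_rot [0.     0.0014 0.    ] rows 1
```

Request:
play_rows(commands=[{"travel": [0.22, 0.17, -0.236], "delta_rot": [0, 0, 0], "gripper": -0.2}, {"travel": [0.44, 0.34, -0.236], "delta_rot": [0, 0, 0], "gripper": -0.2}, {"travel": [0.661, 0.517, -0.236], "delta_rot": [0, 0, 0], "gripper": -0.2}])

```text
clock: 23.52
tool_pos: [0.5388, 0.0989, 0.1849]
eef_rot: [0.999, 0.04, -0.002, -0.0]
contact_force: [0.2, 1.1, -0.8]
opening: 0.683
```

Request:
play_rows(commands=[{"travel": [0.33, 0.25, -0.236], "delta_rot": [0, 0, 0], "gripper": -0.2}, {"travel": [0.661, 0.517, -0.236], "delta_rot": [0, 0, 0], "gripper": -0.2}, {"travel": [0.661, 0.517, -0.236], "delta_rot": [0, 0, 0], "gripper": -0.2}, {"travel": [0.661, 0.517, -0.236], "delta_rot": [0, 0, 0], "gripper": -0.2}, {"travel": [0.661, 0.517, -0.236], "delta_rot": [0, 0, 0], "gripper": -0.2}])

```text
clock: 24.15
tool_pos: [0.6417, 0.0319, 0.2201]
eef_rot: [0.999, 0.041, -0.003, -0.001]
contact_force: [-0.1, -0.0, -1.6]
opening: 0.685
```

Request:
play_rows(commands=[{"travel": [0, 0, 0.3], "delta_rot": [0, 0, 0], "gripper": -0.2}, {"travel": [0, 0, 0.72], "delta_rot": [0, 0, 0], "gripper": -0.2}, {"travel": [0, 0, 0.72], "delta_rot": [0, 0, 0], "gripper": -0.2}, {"travel": [0, 0, 0.72], "delta_rot": [0, 0, 0], "gripper": -0.2}])

```text
clock: 24.65
tool_pos: [0.6441, 0.0312, 0.1152]
eef_rot: [0.999, 0.04, 0.0, -0.001]
contact_force: [0.2, -0.1, -0.8]
opening: 0.681
```

```bash
python3 - <<'E'
from h import *
s=snap('wrist','w5.png'); st=r.get_state(); print(st['tool_pos'])
look('coarse_mid',.09,s=s);look('fine_mid',.045,s=s)
go(.643,.0297,.073,4.5)
E
```

```text
[0.64498861 0.03099711 0.11609555]
coarse_mid 0.7 [323. 260.] n 10776 z98 131.5 circ [641.9  30.1] 30.1 rect [643.1  29.9] [59.2 56.7] 75.9 col [115. 102.  66.]
fine_mid 0.66 [326. 193.] n 1190 z98 61.6 circ [649.1  28.6] 26.8 rect [658.6  28.4] [53.5 20.7] 89.0 col [30. 54. 89.]
from [0.6452 0.0306 0.1163] yaw 4.51 op 0.682 t 24.8
1 calls of travel [-0.016  0.005  0.289] rows 1 last delta_rot [-0.0003 -0.001   0.0001] rows 1
```

Request:
play_rows(commands=[{"travel": [-0.014, 0.007, 0.12], "delta_rot": [0, 0, 0], "gripper": -0.2}, {"travel": [-0.014, 0.007, 0.2], "delta_rot": [0, 0, 0], "gripper": -0.2}, {"travel": [-0.014, 0.007, 0.2], "delta_rot": [0, 0, 0], "gripper": -0.2}, {"travel": [-0.014, 0.007, 0.28], "delta_rot": [0, 0, 0], "gripper": -0.2}, {"travel": [-0.014, 0.007, 0.28], "delta_rot": [0, 0, 0], "gripper": -0.2}])

```text
clock: 25.42
tool_pos: [0.6427, 0.0292, 0.0721]
eef_rot: [0.999, 0.039, 0.001, -0.001]
contact_force: [-0.0, -0.5, 2.5]
opening: 0.681
```

```bash
python3 - <<'E'
from h import *
s=snap('wrist'); st=r.get_state(); print(st['tool_pos'],st['contact_force'])
look('coarse_mid',.07,s=s);look('coarse_mid',.07,cam='scene')
E
```

```text
[0.64271382 0.02915818 0.07214059] [ 0.31416439 -0.72060481  4.09781095]
coarse_mid 0.79 [324. 261.] n 8723 z98 89.9 circ [640.1  27.8] 30.5 rect [641.6  28.6] [57.  58.6] 23.8 col [110.  98.  64.]
coarse_mid 0.89 [373. 239.] n 269 z98 90.3 circ [653.1  25. ] 40.8 rect [655.8  27.6] [43.3 80.7] 46.7 col [115.  99.  69.]
```

Request:
play_rows(commands=[{"travel": [0, 0, 0], "delta_rot": [0, 0, 0], "gripper": 0.3}, {"travel": [0, 0, 0], "delta_rot": [0, 0, 0], "gripper": 0.6}, {"travel": [0, 0, 0], "delta_rot": [0, 0, 0], "gripper": 0.6}, {"travel": [0, 0, -0.2], "delta_rot": [0, 0, 0], "gripper": 0.6}, {"travel": [0, 0, -0.6], "delta_rot": [0, 0, 0], "gripper": 0.6}, {"travel": [0, 0, -1], "delta_rot": [0, 0, 0], "gripper": 0.6}, {"travel": [0, 0, -1], "delta_rot": [0, 0, 0], "gripper": 0.6}])

```text
clock: 26.5
tool_pos: [0.6443, 0.0292, 0.2261]
eef_rot: [0.999, 0.039, 0.004, -0.001]
contact_force: [0.6, 0.1, 0.3]
opening: 0.803
```

Request:
play_rows(commands=[{"travel": [-0.08, 0.4, 0], "delta_rot": [0, 0, 0], "gripper": 0.6}, {"travel": [-0.173, 0.871, 0], "delta_rot": [0, 0, 0], "gripper": 0.6}, {"travel": [-0.173, 0.871, 0], "delta_rot": [0, 0, 0], "gripper": 0.6}])

```text
clock: 26.88
tool_pos: [0.6232, -0.111, 0.2193]
eef_rot: [0.999, 0.035, -0.004, 0.002]
contact_force: [0.3, 0.7, -0.4]
opening: 0.798
```

Request:
play_rows(commands=[{"travel": [-0.08, 0.4, 0], "delta_rot": [0, 0, 0], "gripper": 0.6}, {"travel": [-0.173, 0.871, 0], "delta_rot": [0, 0, 0], "gripper": 0.6}, {"travel": [-0.173, 0.871, 0], "delta_rot": [0, 0, 0], "gripper": 0.6}])

```text
clock: 27.25
tool_pos: [0.6075, -0.2418, 0.2194]
eef_rot: [0.999, 0.035, -0.003, 0.001]
contact_force: [-0.0, 0.0, -0.0]
opening: 0.803
```

Request:
play_rows(commands=[{"travel": [-0.08, 0.4, 0], "delta_rot": [0, 0, 0], "gripper": 0.6}, {"travel": [-0.173, 0.871, 0], "delta_rot": [0, 0, 0], "gripper": 0.6}, {"travel": [-0.173, 0.871, 0], "delta_rot": [0, 0, 0], "gripper": 0.6}, {"travel": [-0.173, 0.871, 0], "delta_rot": [0, 0, 0], "gripper": 0.6}, {"travel": [-0.173, 0.871, 0], "delta_rot": [0, 0, 0], "gripper": 0.6}])

```text
clock: 27.88
tool_pos: [0.5959, -0.3642, 0.2206]
eef_rot: [0.999, 0.041, -0.001, -0.002]
contact_force: [0.2, 0.0, -1.5]
opening: 0.799
```

```bash
python3 - <<'E'
from h import *
look('dish_mid',.012,'w6.png'); look('coarse_mid',.07,'s6.png',cam='scene');look('coarse_mid',.07,cam='top')
a=cv2.imread('pics/w6.png'); b=cv2.imread('pics/s6.png')
cv2.imwrite('pics/c6.png',np.vstack([cv2.resize(a[:200],(640,200)),cv2.resize(b[150:330,260:500],(640,480))[:400]]))
go(.595,-.367,.003,4.5)
E
```

```text
dish_mid 0.72 [327. 177.] n 266 z98 19.3 circ [ 593.8 -366.7] 25.5 rect [ 594.3 -366.5] [49.3 49.9] 74.4 col [132. 127. 118.]
coarse_mid 0.82 [371. 235.] n 380 z98 89.2 circ [643.3  29.2] 32.6 rect [643.8  28.5] [58.5 62. ] 70.7 col [148. 128.  89.]
coarse_mid 0.97 [288. 133.] n 325 z98 91.8 circ [641.6  26.3] 30.2 rect [641.2  26.5] [58.4 58.7] 58.9 col [205. 184. 134.]
from [ 0.5951 -0.3671  0.2213] yaw 4.57 op 0.798 t 28.18
2 calls of travel [0.001 0.    0.728] rows 2 last delta_rot [-0.0003  0.0006  0.0004] rows 1
```

View pics/c6.png

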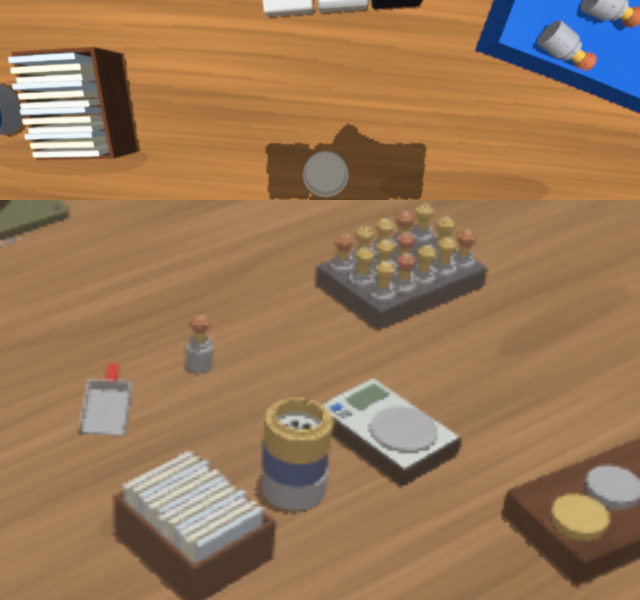

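The stack reads steel, blue, brass from bottom to top at (297,455) in the lower part. The dish is at (325,174) in the wrist view.

Request:
play_rows(commands=[{"travel": [0, 0, 0.4], "delta_rot": [0, 0, 0], "gripper": 0.6}, {"travel": [0, 0, 0.8], "delta_rot": [0, 0, 0], "gripper": 0.6}, {"travel": [0, 0, 0.9], "delta_rot": [0, 0, 0], "gripper": 0.6}, {"travel": [0, 0, 0.9], "delta_rot": [0, 0, 0], "gripper": 0.6}])

```text
clock: 28.68
tool_pos: [0.5947, -0.3679, 0.0864]
eef_rot: [0.999, 0.039, -0.001, -0.0]
contact_force: [0.5, -0.5, 1.2]
opening: 0.801
```

Request:
play_rows(commands=[{"travel": [0, 0, 0.3], "delta_rot": [0, 0, 0], "gripper": 0.6}, {"travel": [0, 0, 0.535], "delta_rot": [0, 0, 0], "gripper": 0.6}, {"travel": [0, 0, 0.535], "delta_rot": [0, 0, 0], "gripper": 0.6}, {"travel": [0, 0, 0.535], "delta_rot": [0, 0, 0], "gripper": 0.2}, {"travel": [0, 0, 0.535], "delta_rot": [0, 0, 0], "gripper": -0.3}, {"travel": [0, 0, 0.535], "delta_rot": [0, 0, 0], "gripper": -0.3}, {"travel": [0, 0, 0.535], "delta_rot": [0, 0, 0], "gripper": -0.3}, {"travel": [0, 0, 0.535], "delta_rot": [0, 0, 0], "gripper": -0.3}], force=10)

```text
clock: 29.68
tool_pos: [0.5962, -0.3687, 0.0088]
eef_rot: [0.999, 0.039, 0.001, 0.001]
contact_force: [-0.0, 0.9, 7.2]
opening: 0.599
```

Request:
play_rows(commands=[{"travel": [0, 0, -0.2], "delta_rot": [0, 0, 0], "gripper": -0.3}, {"travel": [0, 0, -0.5], "delta_rot": [0, 0, 0], "gripper": -0.3}, {"travel": [0, 0, -0.9], "delta_rot": [0, 0, 0], "gripper": -0.3}, {"travel": [0, 0, -0.9], "delta_rot": [0, 0, 0], "gripper": -0.3}, {"travel": [0, 0, -0.9], "delta_rot": [0, 0, 0], "gripper": -0.3}])

```text
clock: 30.3
tool_pos: [0.5942, -0.3679, 0.1412]
eef_rot: [0.999, 0.039, -0.001, -0.0]
contact_force: [-0.4, 0.2, -0.8]
opening: 0.6
```

```bash
python3 - <<'E'
from h import *
s=snap('wrist'); st=r.get_state(); print(st['tool_pos'],st['contact_force'],st['q'].round(2))
look('dish_mid',.13,s=s)
go(.655,.148,.22,4.5)
E
```

```text
[ 0.59357952 -0.367534    0.14005962] [ 0.12244133 -0.73864707 -1.22298331] [ 0.58  0.9  -0.18  1.4   0.19  0.86 -1.15]
dish_mid 0.62 [326. 264.] n 7958 z98 151.5 circ [ 592.2 -368.7] 26.1 rect [ 592.7 -369.1] [50.7 50.7] 4.5 col [132. 128. 119.]
from [ 0.5934 -0.3674  0.1394] yaw 4.51 op 0.599 t 30.4
4 calls of travel [ 0.169 -0.849 -0.133] rows 3 last delta_rot [-0.0008  0.0015  0.0001] rows 1
```

Request:
play_rows(commands=[{"travel": [0.06, -0.28, -0.3], "delta_rot": [0, 0, 0], "gripper": -0.3}, {"travel": [0.12, -0.56, -0.5], "delta_rot": [0, 0, 0], "gripper": -0.3}, {"travel": [0.169, -0.849, -0.53], "delta_rot": [0, 0, 0], "gripper": -0.3}, {"travel": [0.169, -0.849, -0.53], "delta_rot": [0, 0, 0], "gripper": -0.3}])

```text
clock: 30.9
tool_pos: [0.6108, -0.2329, 0.2198]
eef_rot: [0.999, 0.043, -0.001, -0.003]
contact_force: [-0.5, -0.2, -1.1]
opening: 0.599
```

Request:
play_rows(commands=[{"travel": [0.08, -0.4, 0], "delta_rot": [0, 0, 0], "gripper": -0.3}, {"travel": [0.169, -0.849, 0], "delta_rot": [0, 0, 0], "gripper": -0.3}, {"travel": [0.169, -0.849, 0], "delta_rot": [0, 0, 0], "gripper": -0.3}])

```text
clock: 31.28
tool_pos: [0.6254, -0.1032, 0.219]
eef_rot: [0.999, 0.044, -0.002, -0.003]
contact_force: [-0.3, -0.4, 0.2]
opening: 0.6
```

Request:
play_rows(commands=[{"travel": [0.08, -0.4, 0], "delta_rot": [0, 0, 0], "gripper": -0.3}, {"travel": [0.169, -0.849, 0], "delta_rot": [0, 0, 0], "gripper": -0.3}, {"travel": [0.169, -0.849, 0], "delta_rot": [0, 0, 0], "gripper": -0.3}])

```text
clock: 31.65
tool_pos: [0.6402, 0.025, 0.2192]
eef_rot: [0.999, 0.043, -0.002, -0.002]
contact_force: [-0.3, -1.3, -0.3]
opening: 0.595
```

Request:
play_rows(commands=[{"travel": [-0.12, -0.4, 0], "delta_rot": [0, 0, 0], "gripper": -0.3}, {"travel": [-0.231, -0.849, 0], "delta_rot": [0, 0, 0], "gripper": -0.3}, {"travel": [-0.231, -0.849, 0], "delta_rot": [0, 0, 0], "gripper": -0.3}, {"travel": [-0.231, -0.849, 0], "delta_rot": [0, 0, 0], "gripper": -0.3}, {"travel": [-0.231, -0.849, 0], "delta_rot": [0, 0, 0], "gripper": -0.3}])

```text
clock: 32.28
tool_pos: [0.5969, 0.1394, 0.2202]
eef_rot: [0.999, 0.037, -0.001, 0.001]
contact_force: [-0.2, -0.7, 0.1]
opening: 0.597
```

```bash
python3 - <<'E'
from h import *
s=snap('wrist','w7.png'); st=r.get_state(); print(st['tool_pos'])
look('dish_mid',.18,s=s); look('balance',.012,s=s)
P=cloud(s,np.ones((400,640),bool)); m=(P[:,2]>.0255)&(P[:,2]<.032)&(abs(P[:,0]-.655)<.06)&(abs(P[:,1]-.148)<.06)
q=(P[m][:,:2]*1000).astype(np.float32); print('plate',m.sum(),cv2.minEnclosingCircle(q),cv2.minAreaRect(q))
go(.655,.148,.12,4.5)
E
```

```text
[0.59684365 0.13975286 0.22040352]
dish_mid 0.65 [324. 266.] n 8039 z98 230.6 circ [594.8 138.9] 26.1 rect [595.2 138.6] [50.7 51.2] 19.8 col [132. 127. 118.]
balance 0.92 [316. 136.] n 7655 z98 28.9 circ [632.2 148.3] 69.4 rect [631.3 148.4] [118.9  80.2] 4.3 col [185. 189. 187.]
plate 2910 ((640.922119140625, 142.8181610107422), 44.926300048828125) ((643.299072265625, 149.65965270996094), (80.36687469482422, 62.92308807373047), 2.5371294021606445)
from [0.5966 0.1409 0.2206] yaw 4.32 op 0.602 t 32.42
1 calls of travel [ 0.393 -0.018  0.67 ] rows 2 last delta_rot [ 0.0001  0.0007 -0.001 ] rows 1
```

View pics/w7.png

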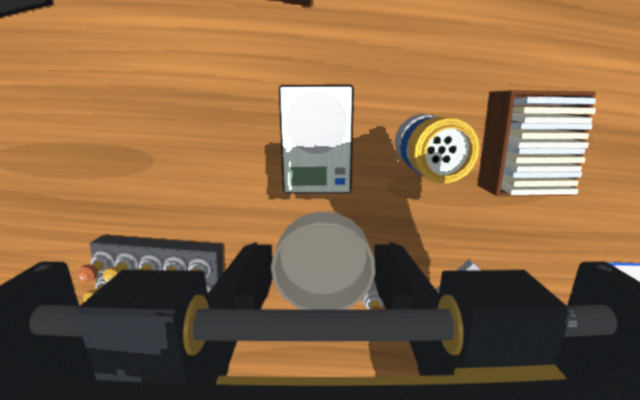

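```bash
python3 - <<'E'
from h import *
go(.654,.1505,.08,4.5)
E
```

```text
from [0.5966 0.1409 0.2206] yaw 4.32 op 0.602 t 32.42
1 calls of travel [ 0.388 -0.035  0.936] rows 3 last delta_rot [ 0.0001  0.0007 -0.001 ] rows 1
```

Request:
play_rows(commands=[{"travel": [0.388, -0.03, 0.1], "delta_rot": [0, 0, 0], "gripper": -0.3}, {"travel": [0.388, -0.03, 0.4], "delta_rot": [0, 0, 0], "gripper": -0.3}, {"travel": [0.388, -0.03, 0.7], "delta_rot": [0, 0, 0], "gripper": -0.3}, {"travel": [0.388, -0.03, 0.936], "delta_rot": [0, 0, 0], "gripper": -0.3}, {"travel": [0.388, -0.03, 0.936], "delta_rot": [0, 0, 0], "gripper": -0.3}, {"travel": [0.388, -0.03, 0.936], "delta_rot": [0, 0, 0], "gripper": -0.3}])

```text
clock: 33.17
tool_pos: [0.6546, 0.152, 0.0817]
eef_rot: [0.999, 0.039, 0.0, -0.001]
contact_force: [0.2, 0.6, 0.2]
opening: 0.596
```

```bash
python3 - <<'E'
from h import *
s=snap('wrist'); st=r.get_state(); print(st['tool_pos'])
look('dish_mid',.07,s=s); look('balance',.012,s=s); look('dish_mid',.07,cam='scene')
go(.654,.1505,.0355,4.5)
E
```

```text
[0.65498783 0.15222731 0.08228066]
dish_mid 0.8 [324. 267.] n 8036 z98 91.9 circ [652.3 151.1] 26.1 rect [653.2 151. ] [50.3 50.7] 14.6 col [136. 132. 122.]
balance 0.86 [324. 194.] n 7512 z98 28.8 circ [634.3 148.5] 68.3 rect [634.9 148.6] [114.4  80.2] 4.5 col [115. 119. 118.]
dish_mid 0.67 [418. 220.] n 218 z98 92.0 circ [655.8 151.9] 28.7 rect [662.1 157.5] [33.5 57. ] 43.1 col [120. 114. 105.]
from [0.6543 0.1525 0.0818] yaw 4.5 op 0.598 t 33.42
1 calls of travel [-0.003  0.013  0.309] rows 1 last delta_rot [-0.0004 -0.0002 -0.    ] rows 1
```

Request:
play_rows(commands=[{"travel": [-0.004, 0.01, 0.15], "delta_rot": [0, 0, 0], "gripper": -0.3}, {"travel": [-0.004, 0.01, 0.26], "delta_rot": [0, 0, 0], "gripper": -0.3}, {"travel": [-0.004, 0.01, 0.3], "delta_rot": [0, 0, 0], "gripper": -0.3}, {"travel": [-0.004, 0.01, 0.3], "delta_rot": [0, 0, 0], "gripper": -0.3}])

```text
clock: 33.92
tool_pos: [0.6529, 0.1509, 0.0354]
eef_rot: [0.999, 0.039, -0.001, -0.0]
contact_force: [-0.2, 0.2, -0.0]
opening: 0.597
```

```bash
python3 - <<'E'
from h import *
s=snap('wrist'); st=r.get_state(); print(st['tool_pos'],st['contact_force'])
look('dish_mid',.035,s=s); look('dish_mid',.035,cam='scene')
E
```

```text
[0.65306152 0.15095787 0.03546415] [ 0.66211136 -0.52163565  0.29037803]
dish_mid 0.61 [327. 266.] n 2804 z98 46.6 circ [651.5 149.8] 26.7 rect [651.1 149.8] [51.4 50.9] 77.2 col [136. 132. 122.]
dish_mid 0.53 [409. 234.] n 78 z98 46.3 circ [656.2 151.4] 27.1 rect [661.7 155.3] [29.9 52.5] 38.3 col [120. 114. 106.]
```

Request:
play_rows(commands=[{"travel": [0, 0, 0.005], "delta_rot": [0, 0, 0], "gripper": -0.3}, {"travel": [0, 0, 0.005], "delta_rot": [0, 0, 0], "gripper": 0.3}, {"travel": [0, 0, 0.005], "delta_rot": [0, 0, 0], "gripper": 0.5}, {"travel": [0, 0, 0.005], "delta_rot": [0, 0, 0], "gripper": 0.5}, {"travel": [0, 0, -0.2], "delta_rot": [0, 0, 0], "gripper": 0.5}, {"travel": [0, 0, -0.6], "delta_rot": [0, 0, 0], "gripper": 0.5}, {"travel": [0, 0, -1], "delta_rot": [0, 0, 0], "gripper": 0.5}, {"travel": [0, 0, -1], "delta_rot": [0, 0, 0], "gripper": 0.5}])

```text
clock: 35.12
tool_pos: [0.6567, 0.1516, 0.191]
eef_rot: [0.999, 0.039, 0.004, -0.002]
contact_force: [0.9, 0.3, -0.6]
opening: 0.751
```

Request:
play_rows(commands=[{"travel": [-0.35, 0.28, -0.1], "delta_rot": [0, 0, 0], "gripper": 0.5}, {"travel": [-0.76, 0.61, -0.3], "delta_rot": [0, 0, 0], "gripper": 0.5}, {"travel": [-0.76, 0.61, -0.3], "delta_rot": [0, 0, 0], "gripper": 0.5}, {"travel": [-0.76, 0.61, -0.3], "delta_rot": [0, 0, 0], "gripper": 0.5}])

```text
clock: 35.62
tool_pos: [0.5454, 0.0484, 0.2303]
eef_rot: [0.999, 0.038, -0.002, 0.0]
contact_force: [0.4, 1.0, -0.6]
opening: 0.75
```

Request:
play_rows(commands=[{"travel": [-0.35, 0.28, 0], "delta_rot": [0, 0, 0], "gripper": 0.5}, {"travel": [-0.76, 0.61, 0], "delta_rot": [0, 0, 0], "gripper": 0.5}, {"travel": [-0.76, 0.61, 0], "delta_rot": [0, 0, 0.228], "gripper": 0.5}, {"travel": [-0.76, 0.61, 0], "delta_rot": [0, 0, 0.228], "gripper": 0.5}, {"travel": [-0.76, 0.61, 0], "delta_rot": [0, 0, 0.228], "gripper": 0.5}, {"travel": [-0.76, 0.61, 0], "delta_rot": [0, 0, 0.228], "gripper": 0.5}, {"travel": [-0.76, 0.61, 0], "delta_rot": [0, 0, 0.228], "gripper": 0.5}])

```text
clock: 36.5
tool_pos: [0.4411, -0.0487, 0.2297]
eef_rot: [0.95, -0.312, -0.001, 0.0]
contact_force: [0.5, 0.7, -0.4]
opening: 0.752
```

```bash
python3 - <<'E'
from h import *
s=snap('wrist','w8.png'); st=r.get_state(); print(st['tool_pos'],yaw_of(st['eef_rot']),st['q'].round(2))
look('scoop_mid',.0045,s=s); pp(s,'scoop_mid',.0065)
look('pad',.001,s=s); look('loupe_mid',.025,s=s); look('dish_mid',.035,cam='scene'); t=look('dish_mid',.035,cam='top'); look('balance',.015,cam='top',s=t)
look('coarse_mid',.07,cam='top',s=t);look('scoop_mid',.0045,cam='top',s=t)
E
```

```text
[ 0.44094822 -0.04880284  0.22983193] -36.2667267035933 [-0.02  0.48  0.04  2.1  -0.04  0.56 -2.15]
scoop_mid 0.76 [479. 209.] n 808 z98 14.4 circ [ 293.4 -178.2] 54.7 rect [ 295.6 -178.7] [ 44.9 104.9] 89.2 col [224. 109.   8.]
scoop_mid 0.73 [323. 162.] n 607 z98 14.6 circ [439.2 -49.4] 54.0 rect [437.5 -48.6] [ 43.5 104. ] 52.5 col [118. 101. 103.]
scoop_mid 0.72 [628. 157.] n 835 z98 14.4 circ [ 234.6 -363. ] 53.7 rect [ 232.8 -368.8] [ 36.7 106.2] 72.9 col [199.  91.   7.]
pin scoop_mid 0.83 [634. 150.] [ 0.2307 -0.3794  0.0065]
pin scoop_mid 0.82 [322. 173.] [ 0.4367 -0.0466  0.0065]
pad 0.8 [523.  41.] n 13583 z98 5.4 circ [ 438.3 -346.8] 118.6 rect [ 434.8 -347.3] [129.9 205.6] 0.2 col [228. 228. 234.]
dish_mid 0.72 [408. 232.] n 123 z98 46.0 circ [653.6 149.9] 28.7 rect [654.2 149.6] [51.2 51.3] 78.0 col [150. 144. 134.]
dish_mid 0.57 [247. 136.] n 72 z98 47.8 circ [652.4 147.8] 25.8 rect [652.1 147.3] [49.9 48.9] 1.4 col [225. 218. 211.]
balance 0.96 [253. 150.] n 836 z98 30.4 circ [632.8 145.3] 68.4 rect [633.5 146. ] [119.9  80.1] 4.2 col [200. 201. 196.]
coarse_mid 0.73 [290. 135.] n 308 z98 90.7 circ [641.8  25.7] 30.0 rect [642.  28.] [54.7 59.7] 88.8 col [199. 179. 133.]
scoop_mid 0.77 [365. 265.] n 122 z98 13.2 circ [ 297.  -182.2] 49.7 rect [ 298.2 -180.2] [43.1 96.6] 89.6 col [243. 133.  41.]
scoop_mid 0.73 [433. 286.] n 211 z98 15.9 circ [ 231.3 -379.7] 51.9 rect [ 233.  -373.9] [ 47.6 102.9] 78.2 col [234. 119.  28.]
```

View pics/w8.png

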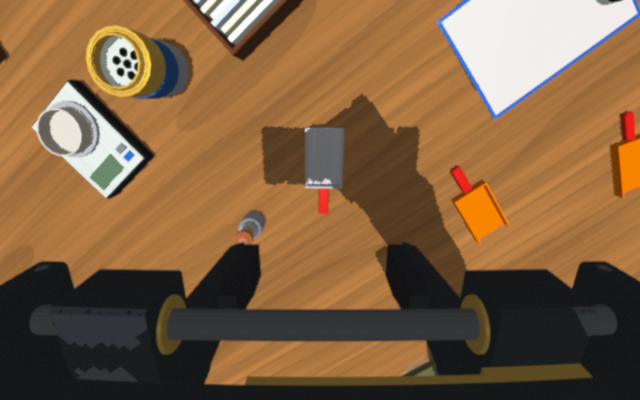

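Dish sits in the plate at (68,130) and the stack is intact. The silver scoop is centred at (324,165), square to the jaws.

Request:
play_rows(commands=[{"travel": [-0.005, 0, 0.4], "delta_rot": [0, 0, 0.004], "gripper": 0.5}, {"travel": [-0.005, 0, 0.8], "delta_rot": [0, 0, 0.004], "gripper": 0.5}, {"travel": [-0.005, 0, 0.8], "delta_rot": [0, 0, 0.004], "gripper": 0.5}, {"travel": [-0.005, 0, 0.8], "delta_rot": [0, 0, 0.004], "gripper": 0.5}])

```text
clock: 37.6
tool_pos: [0.4402, -0.0494, 0.1121]
eef_rot: [0.948, -0.32, -0.0, -0.0]
contact_force: [-0.9, 0.7, 1.0]
opening: 0.749
```

Request:
play_rows(commands=[{"travel": [0, 0, 0.4], "delta_rot": [0, 0, 0], "gripper": 0.5}, {"travel": [0, 0, 0.695], "delta_rot": [0, 0, 0], "gripper": 0.5}, {"travel": [0, 0, 0.695], "delta_rot": [0, 0, 0], "gripper": 0.5}, {"travel": [0, 0, 0.695], "delta_rot": [0, 0, 0], "gripper": 0.1}, {"travel": [0, 0, 0.695], "delta_rot": [0, 0, 0], "gripper": -0.4}, {"travel": [0, 0, 0.695], "delta_rot": [0, 0, 0], "gripper": -0.4}, {"travel": [0, 0, 0.695], "delta_rot": [0, 0, 0], "gripper": -0.4}, {"travel": [0, 0, 0.695], "delta_rot": [0, 0, 0], "gripper": -0.4}], force=10)

```text
clock: 38.6
tool_pos: [0.4494, -0.0505, 0.0144]
eef_rot: [0.947, -0.32, -0.01, 0.002]
contact_force: [-0.3, 0.0, -0.6]
opening: 0.303
```

Request:
play_rows(commands=[{"travel": [0, 0, -0.2], "delta_rot": [0, 0, 0], "gripper": -0.4}, {"travel": [0, 0, -0.5], "delta_rot": [0, 0, 0], "gripper": -0.4}, {"travel": [0, 0, -0.9], "delta_rot": [0, 0, 0], "gripper": -0.4}, {"travel": [0, 0, -0.9], "delta_rot": [0, 0, 0], "gripper": -0.4}, {"travel": [0, 0, -0.9], "delta_rot": [0, 0, 0], "gripper": -0.4}])

```text
clock: 39.22
tool_pos: [0.4516, -0.051, 0.1488]
eef_rot: [0.947, -0.32, -0.011, 0.002]
contact_force: [0.2, -0.9, 0.6]
opening: 0.297
```

```bash
python3 - <<'E'
from h import *
s=snap('wrist','w9.png'); st=r.get_state(); print(st['tool_pos'],yaw_of(st['eef_rot']),st['contact_force'],st['opening'])
for d in viewer.outline_of('wrist','scoop_mid')[:3]: P=cloud(s,d['pixels']); print(d['at'],d['conf'],len(P),P.mean(0),np.percentile(P[:,2],[2,98]))
go(.436,-.3255,.15,1)
E
```

```text
[ 0.45108099 -0.05094913  0.14819065] -37.273032715154436 [-0.10837307  0.55640761  0.20244086] 0.3012257001871505
[513.8, 234.3] 0.76 3015 [ 0.28759696 -0.17970832  0.00578451] [0.00154333 0.01438515]
[326.9, 182.1] 0.65 3800 [ 0.44725308 -0.05636501  0.00475523] [0.00143066 0.01435617]
from [ 0.4509 -0.0509  0.1479] yaw -37.26 op 0.3 t 39.33
2 calls of travel [ 0.514  0.759 -0.008] rows 3 last delta_rot [ 0.0015  0.0076 -0.2125] rows 4
```

View pics/w9.png

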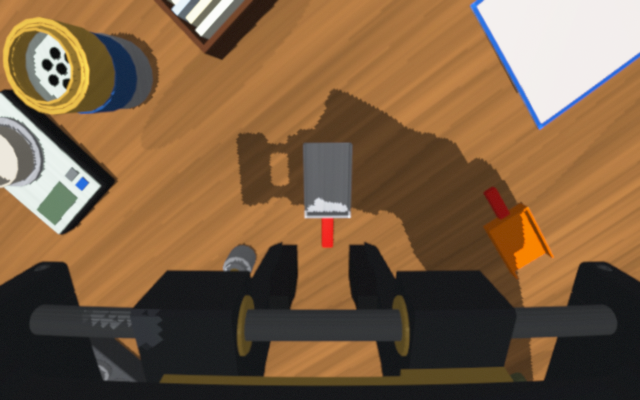

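The jaws closed above the walls and missed. The arm stalled short of the commanded depth, so I check the joints.

```bash
python3 - <<'E'
from h import *
st=r.get_state(); print(st['q'].round(3),st['qd'].round(3),st['eef_rot'],R.from_quat(st['eef_rot']).as_matrix()[:,2])
s=snap('wrist'); look('scoop_mid',.0045,s=s)
look('scoop_mid',.0045,cam='scene');look('dop_mid',.0,cam='scene')
E
```

```text
[ 0.176  0.651 -0.257  2.131  0.374  0.425 -2.598] [-0.005  0.008  0.001 -0.004  0.     0.002 -0.   ] [ 0.94754727 -0.31939281 -0.01168454  0.00242252] [-0.02369079  0.00287302 -0.99971521]
scoop_mid 0.89 [325. 181.] n 1027 z98 14.4 circ [439.3 -49.7] 54.6 rect [437.3 -48.6] [ 44.1 104.8] 52.9 col [123. 107. 108.]
scoop_mid 0.73 [117.  75.] n 1691 z98 57.3 circ [635.9  26.3] 29.5 rect [625.2  17.3] [28.2 59. ] 40.2 col [29. 48. 77.]
scoop_mid 0.56 [513. 233.] n 1222 z98 14.3 circ [ 293.7 -178.2] 55.2 rect [ 295.8 -179. ] [ 45.2 106. ] 89.1 col [165.  78.   6.]
scoop_mid 0.94 [302. 225.] n 120 z98 13.3 circ [441.9 -50.1] 54.2 rect [441.2 -48.2] [ 44.2 105. ] 52.8 col [113. 101.  98.]
scoop_mid 0.62 [234. 211.] n 128 z98 14.1 circ [ 302.  -172.2] 49.3 rect [ 302.9 -177.5] [94.1 46.8] 2.2 col [140.  84.  51.]
scoop_mid 0.6 [159. 224.] n 125 z98 13.8 circ [ 235.2 -378.9] 51.4 rect [ 237.9 -372. ] [ 44.7 101. ] 74.4 col [183. 110.  66.]
dop_mid 0.56 [333. 205.] n 172 z98 62.0 circ [421.4  73.2] 38.6 rect [423.7  76.5] [25.3 76.4] 55.5 col [120. 103.  91.]
```

Joint 7 was near its limit, and the scoop has not moved. I take the half-turned grasp instead, turning the tool +180° in two steps.

```bash
python3 - <<'E'
from h import *
a=go(.4395,-.0492,.16,53)
go(.4395,-.0492,.12,143,a)
E
```

```text
from [ 0.4516 -0.0507  0.1484] yaw -37.24 op 0.301 t 39.62
1 calls of travel [-0.072  0.042 -0.075] rows 1 last delta_rot [-0.0021  0.0077 -0.5013] rows 9
from [ 0.4395 -0.0492  0.16  ] yaw 53.0 op 0.301 t 39.62
1 calls of travel [0.    0.    0.267] rows 1 last delta_rot [ 0.   0.  -0.5] rows 9
```

Request:
play_rows(commands=[{"travel": [-0.072, 0.042, -0.075], "delta_rot": [-0.002, 0.008, -0.5], "gripper": 0.5}, {"travel": [-0.072, 0.042, -0.075], "delta_rot": [-0.002, 0.008, -0.5], "gripper": 0.5}, {"travel": [-0.072, 0.042, -0.075], "delta_rot": [-0.002, 0.008, -0.5], "gripper": 0.5}, {"travel": [-0.072, 0.042, -0.075], "delta_rot": [-0.002, 0.008, -0.5], "gripper": 0.5}, {"travel": [-0.072, 0.042, -0.075], "delta_rot": [-0.002, 0.008, -0.5], "gripper": 0.5}, {"travel": [-0.072, 0.042, -0.075], "delta_rot": [-0.002, 0.008, -0.5], "gripper": 0.5}, {"travel": [-0.072, 0.042, -0.075], "delta_rot": [-0.002, 0.008, -0.5], "gripper": 0.5}, {"travel": [-0.072, 0.042, -0.075], "delta_rot": [-0.002, 0.008, -0.5], "gripper": 0.5}, {"travel": [-0.072, 0.042, -0.075], "delta_rot": [-0.002, 0.008, -0.5], "gripper": 0.5}, {"travel": [-0.072, 0.042, -0.075], "delta_rot": [-0.002, 0.008, -0.5], "gripper": 0.5}])

```text
clock: 40.88
tool_pos: [0.4396, -0.0494, 0.1603]
eef_rot: [0.896, 0.444, 0.001, 0.0]
contact_force: [0.0, -0.4, -0.2]
opening: 0.753
```

Request:
play_rows(commands=[{"travel": [0, 0, 0], "delta_rot": [0, 0, -0.5], "gripper": 0.5}, {"travel": [0, 0, 0], "delta_rot": [0, 0, -0.5], "gripper": 0.5}, {"travel": [0, 0, 0], "delta_rot": [0, 0, -0.5], "gripper": 0.5}, {"travel": [0, 0, 0], "delta_rot": [0, 0, -0.5], "gripper": 0.5}, {"travel": [0, 0, 0], "delta_rot": [0, 0, -0.5], "gripper": 0.5}, {"travel": [0, 0, 0], "delta_rot": [0, 0, -0.5], "gripper": 0.5}, {"travel": [0, 0, 0], "delta_rot": [0, 0, -0.5], "gripper": 0.5}, {"travel": [0, 0, 0], "delta_rot": [0, 0, -0.5], "gripper": 0.5}, {"travel": [0, 0, 0], "delta_rot": [0, 0, -0.5], "gripper": 0.5}, {"travel": [0, 0, 0], "delta_rot": [0, 0, -0.5], "gripper": 0.5}, {"travel": [0, 0, 0], "delta_rot": [0, 0, -0.5], "gripper": 0.5}])

```text
clock: 42.25
tool_pos: [0.4397, -0.0494, 0.1605]
eef_rot: [0.32, 0.947, 0.0, 0.001]
contact_force: [0.2, -0.9, -0.2]
opening: 0.749
```

```bash
python3 - <<'E'
from h import *
st=r.get_state(); print(st['q'].round(2),R.from_quat(st['eef_rot']).as_matrix()[:,2].round(4))
go(.4395,-.0492,.06,143)
go(.4395,-.0492,.006,143)
E
```

```text
[ 0.64  0.82 -1.09  2.15  1.04  0.85 -0.2 ] [ 2.1e-03  2.0e-04 -1.0e+00]
from [ 0.4397 -0.0494  0.1605] yaw 142.66 op 0.749 t 42.25
1 calls of travel [ 0.003 -0.001  0.67 ] rows 2 last delta_rot [ 0.0004  0.0005 -0.0019] rows 1
from [ 0.4397 -0.0494  0.1605] yaw 142.66 op 0.749 t 42.25
2 calls of travel [ 0.002 -0.001  0.515] rows 2 last delta_rot [ 0.0004  0.0005 -0.0019] rows 1
```

Request:
play_rows(commands=[{"travel": [0, 0, 0.3], "delta_rot": [0, 0, 0], "gripper": 0.5}, {"travel": [0, 0, 0.6], "delta_rot": [0, 0, 0], "gripper": 0.5}, {"travel": [0, 0, 0.85], "delta_rot": [0, 0, 0], "gripper": 0.5}, {"travel": [0, 0, 0.85], "delta_rot": [0, 0, 0], "gripper": 0.5}, {"travel": [0, 0, 0.85], "delta_rot": [0, 0, 0], "gripper": 0.5}])

```text
clock: 42.88
tool_pos: [0.4406, -0.0489, 0.0341]
eef_rot: [0.319, 0.948, 0.001, 0.002]
contact_force: [-0.6, -0.0, 0.5]
opening: 0.748
```

```bash
python3 - <<'E'
from h import *
st=r.get_state(); print(st['q'].round(2),R.from_quat(st['eef_rot']).as_matrix()[:,2].round(4))
s=snap('wrist','w10.png'); look('scoop_mid',.0045,s=s)
go(.4395,-.0492,.006,143)
E
```

```text
[ 0.52  1.04 -0.89  2.22  1.46  0.73 -0.53] [ 3.5e-03  8.0e-04 -1.0e+00]
scoop_mid 0.84 [ 27. 193.] n 2768 z98 14.1 circ [ 308.8 -170.1] 41.1 rect [ 311.2 -168.5] [52.4 67.8] 35.9 col [191.  81.  10.]
scoop_mid 0.73 [321. 245.] n 2820 z98 14.2 circ [437.3 -50.9] 54.0 rect [437.  -48.9] [ 44.3 104.8] 52.9 col [125. 101. 103.]
from [ 0.4411 -0.0492  0.0345] yaw 142.74 op 0.747 t 42.98
1 calls of travel [ 0.009 -0.007  0.19 ] rows 1 last delta_rot [ 0.0011  0.0012 -0.0015] rows 1
```

View pics/w10.png

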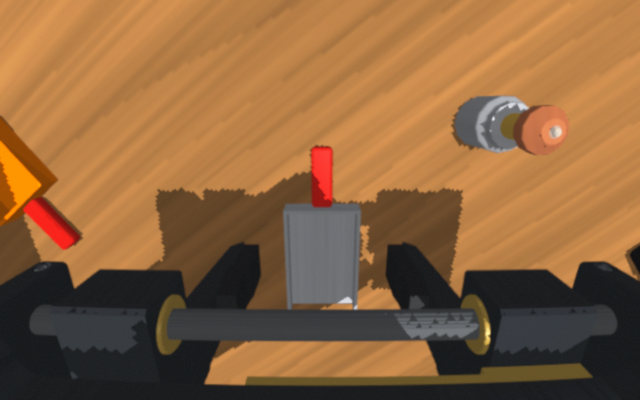

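The scoop lies at (321,255), centred between the jaws.

Request:
play_rows(commands=[{"travel": [0.006, -0.003, 0.1], "delta_rot": [0, 0, 0], "gripper": 0.5}, {"travel": [0.006, -0.003, 0.19], "delta_rot": [0, 0, 0], "gripper": 0.5}, {"travel": [0.006, -0.003, 0.19], "delta_rot": [0, 0, 0], "gripper": 0.5}, {"travel": [0.006, -0.003, 0.19], "delta_rot": [0, 0, 0], "gripper": 0.1}, {"travel": [0.006, -0.003, 0.19], "delta_rot": [0, 0, 0], "gripper": -0.4}, {"travel": [0.006, -0.003, 0.19], "delta_rot": [0, 0, 0], "gripper": -0.4}, {"travel": [0.006, -0.003, 0.19], "delta_rot": [0, 0, 0], "gripper": -0.4}, {"travel": [0.006, -0.003, 0.19], "delta_rot": [0, 0, 0], "gripper": -0.4}], force=10)

```text
clock: 43.98
tool_pos: [0.4396, -0.0491, 0.0052]
eef_rot: [0.319, 0.948, 0.001, 0.002]
contact_force: [-0.1, -1.8, 6.7]
opening: 0.497
```

Request:
play_rows(commands=[{"travel": [0, 0, -0.2], "delta_rot": [0, 0, 0], "gripper": -0.4}, {"travel": [0, 0, -0.5], "delta_rot": [0, 0, 0], "gripper": -0.4}, {"travel": [0, 0, -0.9], "delta_rot": [0, 0, 0], "gripper": -0.4}, {"travel": [0, 0, -0.9], "delta_rot": [0, 0, 0], "gripper": -0.4}, {"travel": [0, 0, -0.9], "delta_rot": [0, 0, 0], "gripper": -0.4}])

```text
clock: 44.6
tool_pos: [0.4385, -0.0497, 0.1393]
eef_rot: [0.319, 0.948, 0.0, 0.001]
contact_force: [0.0, 0.2, -0.7]
opening: 0.501
```

```bash
python3 - <<'E'
from h import *
st=r.get_state(); print(st['q'].round(2),st['contact_force'])
s=snap('wrist'); 
for d in viewer.outline_of('wrist','scoop_mid')[:3]: P=cloud(s,d['pixels']); print(d['at'],d['conf'],len(P),P.mean(0),np.percentile(P[:,2],[2,98]))
look('scoop_mid',.1,s=s)
a=go(.436,-.3255,.15,143); go(.436,-.3255,.15,181,a)
E
```

```text
[ 0.59  0.83 -0.99  2.18  1.08  0.77 -0.22] [ 5.81537581e-04  1.94060951e-01 -7.01993021e-01]
[322.5, 256.2] 0.75 9187 [ 0.43451611 -0.04869462  0.13957748] [0.13555056 0.14825249]
[105.0, 142.9] 0.59 4855 [ 0.28332101 -0.17962976  0.00573055] [0.00100752 0.01435183]
scoop_mid 0.75 [322. 256.] n 9165 z98 148.3 circ [436.9 -51.2] 54.3 rect [435.7 -49.3] [ 44.3 104.4] 53.7 col [128.  98.  99.]
from [ 0.438  -0.0493  0.1383] yaw 142.77 op 0.494 t 44.75
2 calls of travel [-0.552 -0.737 -0.04 ] rows 3 last delta_rot [ 0.0001 -0.0002 -0.0013] rows 1
from [ 0.436  -0.3255  0.15  ] yaw 143.0 op 0.494 t 44.75
1 calls of travel [0. 0. 0.] rows 0 last delta_rot [ 0.      0.     -0.2111] rows 4
```

```bash
python3 - <<'E'
from h import *
a=go(.55,-.33,.21,143); go(.55,-.33,.21,181,a)
E
```

```text
from [ 0.438  -0.0493  0.1383] yaw 142.77 op 0.494 t 44.75
2 calls of travel [-0.863 -0.519 -0.24 ] rows 3 last delta_rot [ 0.0001 -0.0002 -0.0013] rows 1
from [ 0.55 -0.33  0.21] yaw 143.0 op 0.494 t 44.75
1 calls of travel [0. 0. 0.] rows 0 last delta_rot [ 0.      0.     -0.2111] rows 4
```

Request:
play_rows(commands=[{"travel": [-0.25, -0.15, -0.24], "delta_rot": [0, 0, 0], "gripper": -0.4}, {"travel": [-0.5, -0.3, -0.24], "delta_rot": [0, 0, 0], "gripper": -0.4}, {"travel": [-0.863, -0.519, -0.24], "delta_rot": [0, 0, 0], "gripper": -0.4}, {"travel": [-0.863, -0.519, -0.24], "delta_rot": [0, 0, 0], "gripper": -0.4}, {"travel": [-0.863, -0.519, -0.24], "delta_rot": [0, 0, 0], "gripper": -0.4}])

```text
clock: 45.38
tool_pos: [0.4939, -0.1888, 0.1745]
eef_rot: [0.319, 0.948, 0.001, -0.0]
contact_force: [-0.1, 0.9, -0.1]
opening: 0.494
```

Request:
play_rows(commands=[{"travel": [-0.4, -0.25, -0.24], "delta_rot": [0, 0, 0], "gripper": -0.4}, {"travel": [-0.863, -0.519, -0.24], "delta_rot": [0, 0, 0], "gripper": -0.4}, {"travel": [-0.863, -0.519, -0.24], "delta_rot": [0, 0, 0], "gripper": -0.4}, {"travel": [-0.863, -0.519, -0.24], "delta_rot": [0, 0, -0.211], "gripper": -0.4}, {"travel": [-0.863, -0.519, -0.24], "delta_rot": [0, 0, -0.211], "gripper": -0.4}, {"travel": [-0.863, -0.519, -0.24], "delta_rot": [0, 0, -0.211], "gripper": -0.4}, {"travel": [-0.863, -0.519, -0.24], "delta_rot": [0, 0, -0.211], "gripper": -0.4}, {"travel": [-0.863, -0.519, -0.24], "delta_rot": [0, 0, -0.211], "gripper": -0.4}, {"travel": [-0.863, -0.519, -0.24], "delta_rot": [0, 0, -0.211], "gripper": -0.4}])

```text
clock: 46.5
tool_pos: [0.5507, -0.3286, 0.2115]
eef_rot: [-0.007, 1.0, 0.0, 0.001]
contact_force: [-0.2, -0.3, -0.8]
opening: 0.496
```

```bash
cat > padfit.py <<'E'
from h import *
def blue(s,hi=.012):
    c=s['color'].astype(int); m=(c[:,:,2]-c[:,:,0]>50)&(c[:,:,2]>110)
    v,u=np.nonzero(m); P=at_z(s,np.c_[u,v],.003)
    k=(abs(P[:,0]-.437)<.09)&(abs(P[:,1]+.346)<.13); q=(P[k][:,:2]*1000).astype(np.float32)
    return q
if __name__=='__main__':
    s=snap('wrist','w11.png'); st=r.get_state(); print(st['tool_pos'],yaw_of(st['eef_rot']),st['q'].round(2),R.from_quat(st['eef_rot']).as_matrix()[:,2].round(4))
    q=blue(s); print('blue',len(q),cv2.minAreaRect(q))
    look('pad',.0012,s=s); look('loupe_mid',.025,s=s); look('scoop_mid',.16,s=s)
    t=snap('top'); q=blue(t); print('top blue',len(q),cv2.minAreaRect(q)); t=snap('scene'); q=blue(t); print('scene blue',len(q),cv2.minAreaRect(q))
E
python3 padfit.py
```

```text
[ 0.55068717 -0.32899078  0.21162669] -179.2510682344211 [ 1.01  1.   -1.2   1.52  0.95  1.29  1.28] [ 2.1e-03  4.0e-04 -1.0e+00]
blue 1717 ((435.6927490234375, -346.2709045410156), (129.17698669433594, 200.620361328125), 1.0551354885101318)
pad 0.68 [313.  69.] n 23167 z98 5.3 circ [ 434.9 -345.4] 118.5 rect [ 436.4 -346.1] [131.8 204.5] 0.5 col [190. 190. 196.]
pad 0.68 [627. 259.] n 685 z98 86.6 circ [ 562.3 -110.9] 143.0 rect [ 577.9 -116.4] [286.   33.7] 70.4 col [107.  85.  36.]
loupe_mid 0.93 [232.  45.] n 1282 z98 39.5 circ [ 421.6 -421.4] 18.3 rect [ 421.8 -420.7] [35.2 35.3] 7.3 col [86. 94. 95.]
scoop_mid 0.67 [324. 256.] n 9281 z98 220.4 circ [ 550.2 -329.1] 55.0 rect [ 548.1 -330.3] [105.7  45.5] 1.1 col [96. 77. 78.]
top blue 209 ((438.69232177734375, -347.7594299316406), (130.1615753173828, 200.3203125), 1.136512279510498)
scene blue 145 ((438.8139953613281, -344.1730041503906), (129.51136779785156, 199.43856811523438), 1.010271430015564)
```

View pics/w11.png

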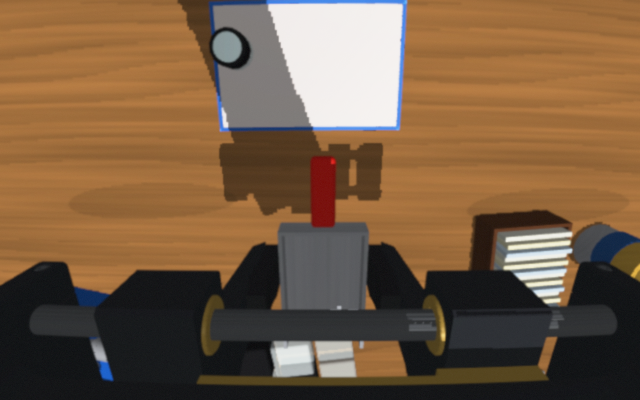

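Pad's blue edge fits agree (yaw ≈ 1.05°, centre within 3 mm between cameras). The loupe is at (229,47), and the scoop held at (324,255) with its handle towards the robot.

```bash
python3 - <<'E'
from h import *
go(.4379,-.324,.07,181.05)
E
```

```text
from [ 0.5506 -0.3298  0.2118] yaw -179.28 op 0.496 t 46.8
1 calls of travel [0.753 0.048 0.943] rows 3 last delta_rot [ 0.0001  0.0008 -0.0018] rows 1
```

Request:
play_rows(commands=[{"travel": [0.25, 0.02, 0.1], "delta_rot": [0, 0, -0.002], "gripper": -0.4}, {"travel": [0.5, 0.04, 0.3], "delta_rot": [0, 0, -0.002], "gripper": -0.4}, {"travel": [0.753, 0.048, 0.5], "delta_rot": [0, 0, -0.002], "gripper": -0.4}, {"travel": [0.753, 0.048, 0.8], "delta_rot": [0, 0, -0.002], "gripper": -0.4}, {"travel": [0.753, 0.048, 0.943], "delta_rot": [0, 0, -0.002], "gripper": -0.4}, {"travel": [0.753, 0.048, 0.943], "delta_rot": [0, 0, -0.002], "gripper": -0.4}, {"travel": [0.753, 0.048, 0.943], "delta_rot": [0, 0, -0.002], "gripper": -0.4}])

```text
clock: 47.68
tool_pos: [0.4388, -0.324, 0.0711]
eef_rot: [-0.01, 1.0, 0.0, 0.002]
contact_force: [-0.7, 0.1, -0.9]
opening: 0.497
```

```bash
python3 - <<'E'
from h import *
from padfit import blue
s=snap('wrist'); st=r.get_state(); print(st['tool_pos'],st['q'].round(2))
look('scoop_mid',.06,s=s);look('loupe_mid',.025,s=s); q=blue(s); print(len(q),cv2.minAreaRect(q)) 
go(.4379,-.324,.0075,181.05)
E
```

```text
[ 0.43891302 -0.32409656  0.07127053] [ 1.13  1.1  -1.09  1.91  1.21  1.    1.04]
scoop_mid 0.62 [322. 255.] n 9167 z98 79.9 circ [ 437.8 -323.8] 54.7 rect [ 436. -325.] [105.5  44.3] 1.4 col [114.  91.  93.]
loupe_mid 0.87 [179. 197.] n 2839 z98 39.1 circ [ 420.9 -421.5] 18.3 rect [ 420.8 -421.2] [35.5 34.7] 82.8 col [88. 94. 95.]
2853 ((435.8399658203125, -346.37591552734375), (129.4521484375, 200.9403839111328), 1.263367772102356)
from [ 0.4387 -0.3242  0.0712] yaw -178.91 op 0.498 t 47.83
1 calls of travel [0.007 0.002 0.425] rows 2 last delta_rot [-0.0002  0.0013  0.0002] rows 1
```

Request:
play_rows(commands=[{"travel": [0.005, 0, 0.2], "delta_rot": [0, 0.001, 0], "gripper": -0.4}, {"travel": [0.005, 0, 0.35], "delta_rot": [0, 0.001, 0], "gripper": -0.4}, {"travel": [0.005, 0, 0.42], "delta_rot": [0, 0.001, 0], "gripper": -0.4}, {"travel": [0.005, 0, 0.42], "delta_rot": [0, 0.001, 0], "gripper": -0.4}, {"travel": [0.005, 0, 0.42], "delta_rot": [0, 0.001, 0], "gripper": -0.4}])

```text
clock: 48.45
tool_pos: [0.4378, -0.3241, 0.0077]
eef_rot: [-0.01, 1.0, -0.0, 0.0]
contact_force: [-0.3, 0.5, -0.6]
opening: 0.501
```

```bash
python3 - <<'E'
from h import *
s=snap('wrist'); st=r.get_state(); print(st['tool_pos'],yaw_of(st['eef_rot']),st['contact_force'])
look('scoop_mid',.0075,s=s)
E
```

```text
[ 0.43774357 -0.32415236  0.00769449] -178.90698212202633 [0.95095189 0.3431414  0.64126201]
scoop_mid 0.96 [323. 256.] n 5054 z98 18.6 circ [ 436.3 -324.4] 54.5 rect [ 434.4 -324.4] [104.9  46. ] 1.2 col [118.  93.  95.]
scoop_mid 0.58 [629.  51.] n 743 z98 13.6 circ [ 329.1 -190. ] 22.1 rect [ 328.1 -188. ] [43.8 13.7] 25.4 col [145.  36.  15.]
```

Request:
play_rows(commands=[{"travel": [0.003, 0, 0.008], "delta_rot": [0, 0, 0], "gripper": -0.4}, {"travel": [0.003, 0, 0.008], "delta_rot": [0, 0, 0], "gripper": -0.4}, {"travel": [0.003, 0, 0.008], "delta_rot": [0, 0, 0], "gripper": 0.1}, {"travel": [0.003, 0, 0.008], "delta_rot": [0, 0, 0], "gripper": 0.3}, {"travel": [0.003, 0, 0.008], "delta_rot": [0, 0, 0], "gripper": 0.3}, {"travel": [0.003, 0, 0.008], "delta_rot": [0, 0, 0], "gripper": 0.3}, {"travel": [0.003, 0, -0.2], "delta_rot": [0, 0, 0], "gripper": 0.3}, {"travel": [0.003, 0, -0.6], "delta_rot": [0, 0, 0], "gripper": 0.3}, {"travel": [0.003, 0, -1], "delta_rot": [0, 0, 0], "gripper": 0.3}, {"travel": [0.003, 0, -1], "delta_rot": [0, 0, 0], "gripper": 0.3}])

```text
clock: 49.8
tool_pos: [0.4398, -0.3243, 0.1615]
eef_rot: [-0.01, 1.0, -0.002, 0.003]
contact_force: [-0.1, 0.3, -0.4]
opening: 0.651
```

Request:
play_rows(commands=[{"travel": [-0.3, 0, -0.2], "delta_rot": [0, 0, 0], "gripper": 0.3}, {"travel": [-0.6, 0, -0.4], "delta_rot": [0, 0, 0], "gripper": 0.3}, {"travel": [-0.8, 0, -0.4], "delta_rot": [0, 0, 0], "gripper": 0.3}, {"travel": [-0.8, 0, -0.4], "delta_rot": [0, 0, 0], "gripper": 0.3}, {"travel": [-0.8, 0, -0.4], "delta_rot": [0, 0, 0], "gripper": 0.3}])

```text
clock: 50.42
tool_pos: [0.5553, -0.322, 0.2154]
eef_rot: [-0.01, 1.0, 0.0, -0.002]
contact_force: [0.6, 0.8, -0.5]
opening: 0.649
```

```bash
python3 - <<'E'
from h import *
from padfit import blue
s=snap('wrist','w12.png'); q=blue(s); print('pad',cv2.minAreaRect(q)); look('scoop_mid',.0075,s=s); look('loupe_mid',.025,s=s)
for c in ['top','scene']:
    s=snap(c,c+'12.png'); print(c,'pad',cv2.minAreaRect(blue(s)))
    for n,z in [('scoop_mid',.0075),('loupe_mid',.025),('dish_mid',.035),('coarse_mid',.075),('balance',.015),('papers',.045),('dop_mid',.03)]: look(n,z,cam=c,s=s)
a=cv2.imread('pics/w12.png');b=cv2.imread('pics/scene12.png')
cv2.imwrite('pics/c12.png',np.vstack([cv2.resize(a[:300],(640,300)),cv2.resize(b[170:340,130:480],(640,300))]))
E
```

```text
pad ((437.1224670410156, -346.18792724609375), (128.83538818359375, 200.5048828125), 0.9147102236747742)
scoop_mid 0.96 [323.  73.] n 871 z98 17.3 circ [ 435.3 -324.1] 53.1 rect [ 433.6 -324.9] [102.6  43.7] 0.4 col [228. 209. 212.]
loupe_mid 0.82 [226.  46.] n 1264 z98 39.7 circ [ 421.4 -421.5] 18.4 rect [ 421.5 -421.1] [35.4 35. ] 32.8 col [87. 95. 96.]
top pad ((438.6706237792969, -347.781494140625), (130.11383056640625, 200.3286590576172), 1.1642380952835083)
scoop_mid 0.91 [415. 205.] n 234 z98 18.7 circ [ 437.8 -323.4] 50.2 rect [ 437.1 -327.6] [98.5 48.2] 1.0 col [213. 191. 195.]
scoop_mid 0.87 [431. 284.] n 116 z98 15.6 circ [ 232.5 -374.7] 51.9 rect [ 234.7 -375.4] [45.7 99.2] 73.1 col [150.  69.  17.]
scoop_mid 0.63 [367. 265.] n 109 z98 15.4 circ [ 297.1 -183.6] 52.6 rect [ 298.4 -180.4] [ 43.3 101.9] 88.8 col [240. 135.  44.]
loupe_mid 0.54 [447. 212.] n 142 z98 42.6 circ [ 423.1 -421.6] 18.0 rect [ 423.4 -420.6] [33.3 33.1] 33.3 col [ 97. 101. 103.]
dish_mid 0.56 [248. 136.] n 59 z98 48.9 circ [651.6 147.9] 25.4 rect [651.4 148. ] [48.9 49.3] 66.5 col [232. 225. 217.]
ba
[... 1004 characters left out ...]
 z98 46.1 circ [651.9 148.6] 28.8 rect [654.8 150.2] [48.1 56.2] 40.2 col [157. 151. 141.]
dish_mid 0.62 [369. 237.] n 552 z98 89.1 circ [643.8  28.9] 31.7 rect [645.1  28.8] [57.6 60.6] 27.0 col [145. 126.  89.]
coarse_mid 0.78 [371. 236.] n 279 z98 89.1 circ [643.8  28.9] 31.7 rect [644.4  28.7] [57.6 59.5] 34.0 col [147. 128.  89.]
balance 0.76 [401. 237.] n 679 z98 28.4 circ [638.7 136.1] 75.6 rect [639.3 123.6] [120.2 126.2] 6.0 col [134. 133. 126.]
papers 0.86 [332. 273.] n 1205 z98 60.2 circ [654.7 -90.9] 69.5 rect [655.1 -90.6] [110.2  90.7] 5.0 col [134. 124. 113.]
dop_mid 0.49 [334. 205.] n 71 z98 62.5 circ [442.5  61.5] 11.5 rect [443.8  60.4] [19.8 19. ] 37.9 col [127. 110.  97.]
```

View pics/c12.png

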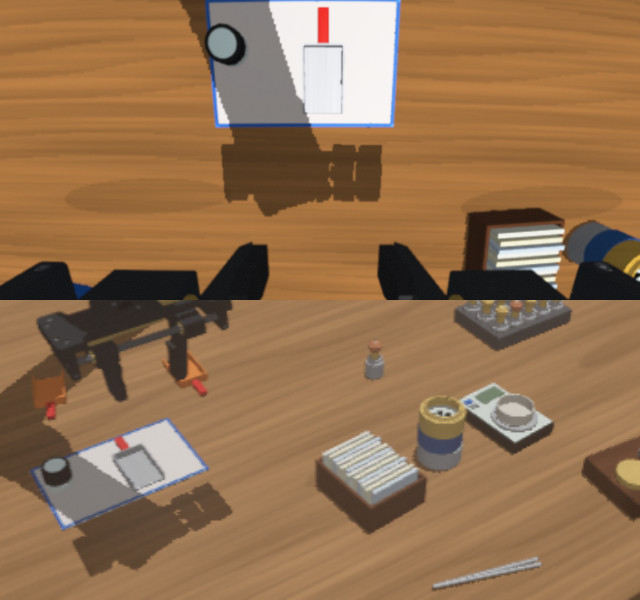

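The bottom view shows the stack at (440,430), the dish on its plate at (517,412), the scoop square on the pad at (138,465), and the loupe and dop unmoved. All offsets are within about 2–3 mm, so I hand it in.

```bash
python3 -c "
from h import *
print(r.finish_job())"
```

```text
the job is handed in; nothing more can be done
None
```

The sieving place is set out and the job was handed in at about 51 s of the 128 s allowed; no verdict was reported.

**What I did, in order:**
1. Stood the receiving pan midway between the balance and the papers.
2. Nested the fine sieve on the pan, then the coarse sieve on the fine one.
3. Set the dish on the balance's plate.
4. Laid the steel scoop on the pad, left of the loupe, with its handle towards the robot.

**What the last checks showed:**
- **Stack:** each piece seated at the right height (tops about 61 and 89 mm), and the pan was within about 1 mm of the midpoint.
- **Dish:** about 1–3 mm towards the robot from the plate's centre, depending on the camera.
- **Scoop:** square to the pad within 1°, about 20–21 mm left of the pad's centre line against a target of 21.5 mm.
- **Scoop, near to far:** the cameras disagreed by up to 3 mm. The scene camera showed it centred, the top camera 1.6 mm towards the robot and the wrist camera 3.5 mm.
- **Loupe and dop:** no shift beyond the measuring noise.

**What failed on the way:** the first grasp of the scoop missed because joint 7 was near its limit and the jaws closed above the scoop's walls. The scoop did not move, and I took it with the gripper turned half round.

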